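Put the spice jars back in their crate beside the hob

TASK

Tidy up the spices beside the hob: take the tea infuser out of the wooden crate and stand it upright on the blue silicone trivet, and put every spice jar, including those that have fallen over, back into the crate, standing upright on the bottom with the cap up and one jar to a cell. Leave the other things on the worktop where they are.

Things in the scene. Friction and masses are not known exactly. Their poses are not given: they have to be found in the camera images.
- crate: fixed wooden spice crate, open on top, 216 (its x) x 146 (its y) x 68 high, walls and dividers 6 thick, floor 6 thick, divided into 3 (along x) by 2 (along y) cells, each 64 x 64 inside and 62 deep. Origin at the centre of its underside, z up. It stands to the left or to the right (mm)
- cell0 (a point): centre of the inner floor of one cell of the crate (6 above the worktop): column 1 of 3 along the crate's x, row 1 of 2 along its y; cell centres are 70 apart (mm)
- cell1 (a point): centre of the inner floor of one cell of the crate (6 above the worktop): column 1 of 3 along the crate's x, row 2 of 2 along its y; cell centres are 70 apart (mm)
- cell2 (a point): centre of the inner floor of one cell of the crate (6 above the worktop): column 2 of 3 along the crate's x, row 1 of 2 along its y; cell centres are 70 apart (mm)
- cell3 (a point): centre of the inner floor of one cell of the crate (6 above the worktop): column 2 of 3 along the crate's x, row 2 of 2 along its y; cell centres are 70 apart (mm)
- cell4 (a point): centre of the inner floor of one cell of the crate (6 above the worktop): column 3 of 3 along the crate's x, row 1 of 2 along its y; cell centres are 70 apart (mm)
- cell5 (a point): centre of the inner floor of one cell of the crate (6 above the worktop): column 3 of 3 along the crate's x, row 2 of 2 along its y; cell centres are 70 apart (mm)
- trivet: fixed round blue silicone trivet, 150 across, 8 thick, lying flat on the worktop on the side away from the crate. Origin at the centre of its underside, z up (mm)
- infuser: aluminium tea infuser, a round perforated basket with closed lid, 96 tall, 120 g: basket 50 across up to height 62, rim 56 across (62 over two ear tabs along y) at 62 to 66, domed lid to 73, black round knob 22 across from 73 to 96. Origin at the centre of its underside, z up towards the knob. Starts upright in one cell of the crate (mm)
- jar1: square glass spice jar with dark round twist cap, closed, 98 tall, about 170 g: body 42 x 42 x 70, neck 5, cap 38 across and 23 high. Origin at mid height on its long axis, 49 from underside and cap top; z runs from underside to cap, x and y across the flat faces. All jars alike; three to five present; this one starts lying on its side (origin 21 up when lying, 49 when standing) (mm)
- jar2: square glass spice jar with dark round twist cap, closed, 98 tall, about 170 g: body 42 x 42 x 70, neck 5, cap 38 across and 23 high. Origin at mid height on its long axis, 49 from underside and cap top; z runs from underside to cap, x and y across the flat faces. All jars alike; three to five present; this one starts lying on its side (origin 21 up when lying, 49 when standing) (mm)
- jar3: square glass spice jar with dark round twist cap, closed, 98 tall, about 170 g: body 42 x 42 x 70, neck 5, cap 38 across and 23 high. Origin at mid height on its long axis, 49 from underside and cap top; z runs from underside to cap, x and y across the flat faces. All jars alike; three to five present; this one starts standing (origin 21 up when lying, 49 when standing) (mm)
- jar4: square glass spice jar with dark round twist cap, closed, 98 tall, about 170 g: body 42 x 42 x 70, neck 5, cap 38 across and 23 high. Origin at mid height on its long axis, 49 from underside and cap top; z runs from underside to cap, x and y across the flat faces. All jars alike; three to five present; this one starts standing (origin 21 up when lying, 49 when standing) (mm)
- jar5: square glass spice jar with dark round twist cap, closed, 98 tall, about 170 g: body 42 x 42 x 70, neck 5, cap 38 across and 23 high. Origin at mid height on its long axis, 49 from underside and cap top; z runs from underside to cap, x and y across the flat faces. All jars alike; three to five present; this one starts standing (origin 21 up when lying, 49 when standing) (mm)
- sugar_bowl: white ceramic sugar bowl with its lid on, 96 across (131 over its two handles), 100 high, 500 g, loose; origin at the centre of its underside (mm)
- timer: white kitchen timer, 70 x 80 x 36 high with a round press button on top (44 in all), loose; origin at the centre of its underside (mm)
- pepper_mill: turned dark wooden pepper mill, 58 across, 180 high, loose; origin at the centre of its underside (mm)
- salt_dish: small white ceramic salt dish, 60 across, 26 high, loose; origin at the centre of its underside (mm)
- teaspoon: steel teaspoon, 135 long, lying flat, loose; origin near its middle, its x runs from handle to bowl (mm)
- mug: blue ceramic mug, 82 across, 95 high, with a handle that stands out about 30 towards its y, loose; origin at the centre of its underside (mm)
- tea_tin: round steel tea tin, 84 across, 75 high, loose; origin at the centre of its underside (mm)

How it is judged (in metres and radians):
At the end, for the whole second after the job is handed in: Every jar present stands upright (within 0.12 rad) and at rest on the floor of a cell of the crate, its axis within 20 mm of that cell's centre; the tea infuser stands upright (within 0.12 rad) and at rest on the trivet, its axis within 60 mm of the trivet's centre ((horizontal distance between jar1 and cell0 below 0.02 m or horizontal distance between jar1 and cell1 below 0.02 m or horizontal distance between jar1 and cell2 below 0.02 m or horizontal distance between jar1 and cell3 below 0.02 m or horizontal distance between jar1 and cell4 below 0.02 m or horizontal distance between jar1 and cell5 below 0.02 m) and z of jar1 in the frame of crate between 0.047 and 0.063 m and angle between each of jar1, jar2, jar3, jar4, jar5, infuser's own z axis and vertical below 0.12 rad and linear speed of each of jar1, jar2, jar3, jar4, jar5, infuser below 0.03 m/s and (horizontal distance between jar2 and cell0 below 0.02 m or horizontal distance between jar2 and cell1 below 0.02 m or horizontal distance between jar2 and cell2 below 0.02 m or horizontal distance between jar2 and cell3 below 0.02 m or horizontal distance between jar2 and cell4 below 0.02 m or horizontal distance between jar2 and cell5 below 0.02 m) and z of jar2 in the frame of crate between 0.047 and 0.063 m and (horizontal distance between jar3 and cell0 below 0.02 m or horizontal distance between jar3 and cell1 below 0.02 m or horizontal distance between jar3 and cell2 below 0.02 m or horizontal distance between jar3 and cell3 below 0.02 m or horizontal distance between jar3 and cell4 below 0.02 m or horizontal distance between jar3 and cell5 below 0.02 m) and z of jar3 in the frame of crate between 0.047 and 0.063 m and (horizontal distance between jar4 and cell0 below 0.02 m or horizontal distance between jar4 and cell1 below 0.02 m or horizontal distance between jar4 and cell2 below 0.02 m or horizontal distance between jar4 and cell3 below 0.02 m or horizontal distance between jar4 and cell4 below 0.02 m or horizontal distance between jar4 and cell5 below 0.02 m) and z of jar4 in the frame of crate between 0.047 and 0.063 m and (horizontal distance between jar5 and cell0 below 0.02 m or horizontal distance between jar5 and cell1 below 0.02 m or horizontal distance between jar5 and cell2 below 0.02 m or horizontal distance between jar5 and cell3 below 0.02 m or horizontal distance between jar5 and cell4 below 0.02 m or horizontal distance between jar5 and cell5 below 0.02 m) and z of jar5 in the frame of crate between 0.047 and 0.063 m and horizontal distance between infuser and trivet below 0.06 m and z of infuser in the frame of trivet between 0.004 and 0.014 m); the robot touches nothing.
It fails at once if one of the other things (sugar bowl, timer, pepper mill, salt dish, teaspoon, mug, tea tin) is shifted by more than 6 cm (distance of any of sugar_bowl, timer, pepper_mill, salt_dish, teaspoon, mug, tea_tin from where it was at the start of the episode above 0.06 m).
Of jar3, jar4, jar5 only 1 to 3 are there at a start; the rules pass over those that are not, and their reading is None.
At some moment in a run one of jar1, jar2, jar3, jar4, jar5 may be knocked a few centimetres aside while the robot is not near it.
Once in a run the grip may slacken for a moment while it holds something.
It also fails if it takes over 210 s, if anything falls off the work surface, if the arm or the gripper's body presses on something with over 40 N, if the wrist force passes 120 N, or if a joint passes its speed limit or range.

ROBOT

A 6-joint arm with a two-finger parallel gripper is mounted at the origin on the work surface. World frame = base frame: x ahead of the robot, y to its left, z up, the work surface at z = 0. Lengths are in m, angles in degrees, forces in N, time in s.
With the tool pointing down it reaches from about 0.375 to 0.9 m from the base axis. Payload 3.1 kg.
Tool frame: the origin (TCP) lies at the very end of the fingers, on their centre line; the grasp point (between the pads) lies 19 mm behind it; z points along the fingers, y is the line along which they close (so a half turn about z gives the same grasp; the last joint's range is limited). The gripper opens to 87 mm and grips with 3 to 60 N. Pads are 19 mm wide; open, the fingers measure 117 mm over their backs; the gripper's body (75 mm by 190 mm) begins 51 mm behind the grasp point.
Start: joints at [65.632, 30.224, 82.088, -0, 67.689, -10.227], TCP at [0.153, 0.606, 0.223] pointing down, gripper open.
Joint ranges: [-176.69, 176.69], [-43.24, 126.21], [12.49, 139.97], [-82, 262], [0, 151.66], [-163.58, 163.58]. Speed limits (degrees/s): [159.86, 159.86, 180, 180, 180, 180].

INTERFACE

Orientations are given as a 3x3 rotation matrix whose columns are the frame's x, y, z axes.
In Python, from rig import readout, viewer, ticket gives the robot as it stands.
- The arm moves only by the tool send_rows, never from a script. Its argument "moves" is a list of rows, each a list of 6 numbers: the shift along the tool's x, y, z in units of 250 mm (1.0 is 250 mm), then the turn, a rotation vector about the tool's x, y, z in units of 90 degrees (1.0 is 90 degrees). A call has 1 to 12 rows; each row is the pose to reach, as a shift and turn from the pose commanded when the call began, along the tool's axes at that moment; what a row does not reach only later rows make up. A row lasts 1/10 s, in which the tool goes at most 50 mm and 8.59 degrees, less where a joint would pass 70% of its speed; a pose out of reach is approached as far as the arm can. A call with a number of a shift or a turn outside -1 to 1 is refused whole. A call with a gripper value outside its range is refused whole. "grip" is the opening, from 0 (shut) to 1 (fully open), set as the call begins (left out, the last holds). The fingers move at their own pace and stop on an object; the grip force is fixed at half the most. Time passes only in rows, so rows that repeat a pose let the fingers close. It gives the time, the measured TCP pose, the force, the opening and the grip force at its end, in the units of the state.
- readout.read_state(): the state, without advancing time (a new reading comes with each control period).
- viewer.capture(name): name is "scene" or "top"; returns (picture, depth): 480x640x3 uint8, red, green, blue; 480x640 float32, m along the optical axis (not along the pixel's ray), 0 where there is no reading.
- viewer.camera_info(name): a dict with "fx", "fy", "cx", "cy" (pixels), "R" (3x3) and "t" (3): a world point X has camera coordinates R X + t. Camera axes: x right, y down, z forward; pixel columns grow to the right and rows downward; lengths in m; the calibration is good to about 2 mm. A picture is of the moment at which its call begins. camera_info takes no time and is no camera call.
- ticket.hand_in(): hands the job in; it is judged then, once.
The state is a dict: "time_s": time; "joint_positions": joint angles; "qvel": joint speeds; "tau": joint torques, N m; "position": TCP position; "tcp_rot": TCP orientation; "force": force on the tool from outside, world axes, zero at the start; "moment": the same for the moment, N m; "opening": opening from 0.0 (shut) to 1.0 (fully open); "grasp_force": force on a finger pad.
Only numpy, scipy, OpenCV 4.12 (cv2) and the standard library are available. Lean on these libraries where they do the work, as an engineer would, in place of code of your own. Each camera call takes 0.05 s, during which the arm holds its last target. There are 200 camera calls.

## Working session

There is one attempt and no reset: what is moved stays moved. The work goes in short steps, Python scripts to look and compute and a tool call to move; the robot and the scene stay as the last step left them, time stands still between calls to the robot, and variables do not carry over. Pictures are saved under pics/ and viewed, at most 14 in all, crops included, and the job is handed in when it is done.

Besides the shell and the picture viewer there is one more tool, called after "Call:" as name([rows], argument=value, ...), one row to a line, values as JSON. send_rows: Moves the arm, as the interface text tells. Shifts and turns lie within -1 to 1; 1 stands for 250 mm of shift or 90 degrees of turn. Its arguments: {"type":"object","properties":{"moves":{"type":"array"},"grip":{"type":"number"}},"required":["moves"]}

```bash
ls; mkdir -p pics
python3 - <<'E'
from rig import readout, viewer
import cv2, numpy as np
s=readout.read_state(); print(s['time_s'],s['position'],s['tcp_rot'],s['opening'])
for n in ("scene","top"):
    p,d=viewer.capture(n); cv2.imwrite(f"pics/{n}0.png",p[:,:,::-1]); np.save(f"pics/{n}0_d.npy",d)
    c=viewer.camera_info(n); print(n,c)
E
```

```text
pics
0.0 [0.15235662 0.60540485 0.22158209] [[-9.69704683e-01  2.44278619e-01 -8.85086950e-04]
 [ 2.44279920e-01  9.69702818e-01 -1.94042592e-03]
 [ 3.84266746e-04 -2.09784907e-03 -9.99997726e-01]] 1.0009946557686202
scene {'fx': 468.72573422030706, 'fy': 468.72573422030706, 'cx': 318.87218774214904, 'cy': 246.4516190726894, 'R': array([[-0.21947174,  0.97545857, -0.01768455],
       [ 0.67684504,  0.13918081, -0.72284818],
       [-0.7026471 , -0.17061445, -0.69078055]]), 't': array([ 0.13639009, -0.3586821 ,  1.45152957])}
top {'fx': 501.91788147060544, 'fy': 501.91788147060544, 'cx': 316.2949610077216, 'cy': 252.56534740363287, 'R': array([[-2.67925079e-03, -9.99785142e-01,  2.05545757e-02],
       [-9.96368812e-01,  9.19760220e-04, -8.51372146e-02],
       [ 8.51000170e-02, -2.07080422e-02, -9.96157198e-01]]), 't': array([-0.01771304,  0.6036784 ,  1.21582204])}
```

View pics/scene0.png

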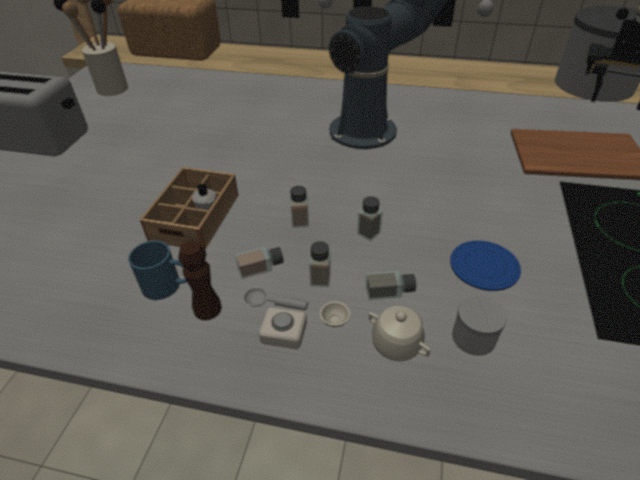

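View pics/top0.png

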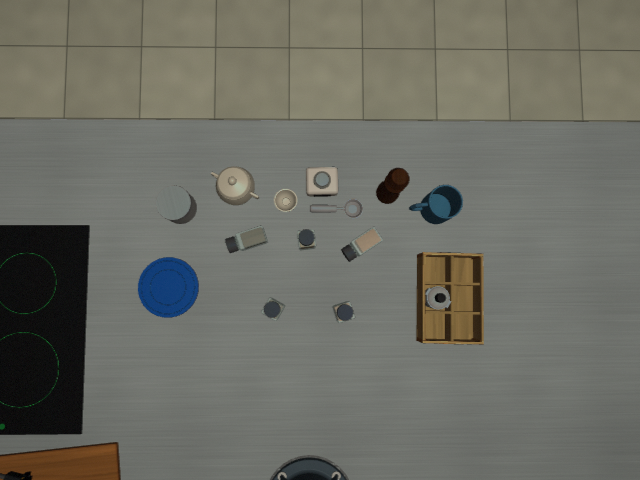

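The scene view shows the crate at the left (about 190,205) with the infuser in a cell, and five jars: three standing (300,205; 370,215; 320,262) and two lying (258,261; 390,284). In the top view the crate spans columns 417–484 and rows 253–345, with the trivet at (168,287). The standing caps are at (306,238), (272,309) and (344,312), and the lying jars at (246,240) and (362,244). I'll zoom in and build the helpers.

```bash
cat > h.py <<'E'
import numpy as np, cv2
from rig import readout, viewer
def cam(n): return viewer.camera_info(n)
def ray(c,u,v):
    d=np.array([(u-c['cx'])/c['fx'],(v-c['cy'])/c['fy'],1.0]); return -c['R'].T@c['t'], c['R'].T@d
def on_plane(c,u,v,z):
    o,d=ray(c,u,v); return o+d*(z-o[2])/d[2]
def tri(c1,p1,c2,p2):
    o1,d1=ray(c1,*p1);o2,d2=ray(c2,*p2)
    a=np.linalg.lstsq(np.c_[d1,-d2],o2-o1,rcond=None)[0]
    q1,q2=o1+a[0]*d1,o2+a[1]*d2; return (q1+q2)/2,np.linalg.norm(q1-q2)
def proj(c,X):
    q=c['R']@np.asarray(X,float)+c['t']; return q[0]/q[2]*c['fx']+c['cx'],q[1]/q[2]*c['fy']+c['cy']
def cloud(c,d):
    v,u=np.mgrid[0:480,0:640]; q=np.stack([(u-c['cx'])/c['fx']*d,(v-c['cy'])/c['fy']*d,d],-1)
    return (q-c['t'])@c['R']
E
python3 - <<'E'
from h import *
t=cv2.imread('pics/top0.png'); s=cv2.imread('pics/scene0.png')
cv2.imwrite('pics/top0c.png',cv2.resize(t[220:350,220:490],(800,385),interpolation=cv2.INTER_CUBIC))
c=cam('top'); P=cloud(c,np.load('pics/top0_d.npy'))
for u,v in [(306,237),(272,309),(344,312),(235,243),(252,238),(349,251),(370,238),(440,297),(168,287),(450,253),(350,350)]: print((u,v),t[v,u],P[v,u].round(3))
E
```

```text
(306, 237) [64 60 53] [0.634 0.007 0.098]
(272, 309) [63 58 54] [0.467 0.085 0.101]
(344, 312) [67 61 56] [ 0.46  -0.081  0.098]
(235, 243) [56 59 56] [0.626 0.179 0.044]
(252, 238) [ 94 108 110] [0.638 0.138 0.046]
(349, 251) [56 55 53] [ 0.606 -0.099  0.039]
(370, 238) [106 130 148] [ 0.638 -0.15   0.041]
(440, 297) [30 30 30] [ 0.494 -0.303  0.103]
(168, 287) [121  64  21] [0.52  0.349 0.006]
(450, 253) [ 74 123 152] [ 0.599 -0.34   0.066]
(350, 350) [114 120 118] [ 0.363 -0.102  0.006]
```

View pics/top0c.png

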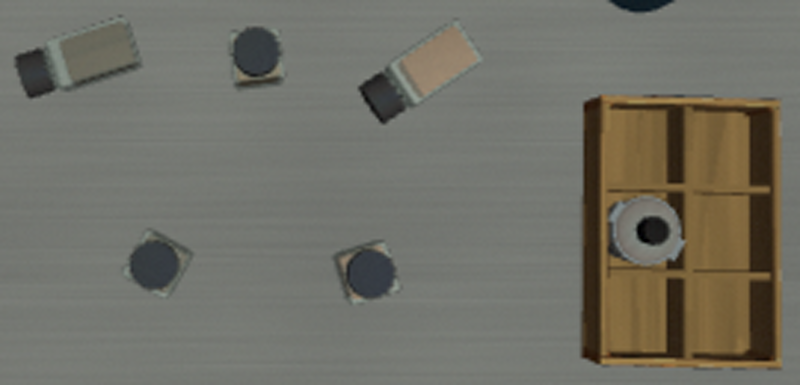

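The zoomed crop shows the crate's 3x2 cells with its long side along world x, and the infuser in the middle cell of the near row. All five jars are visible: the lower two standing ones are turned about 30° and 15°, and both lying jars have their caps to the image left (+y).

```bash
cat >> h.py <<'E'
def rect(xy):
    (c,s,a)=cv2.minAreaRect(xy.astype(np.float32)*1000)
    if s[0]<s[1]: s=(s[1],s[0]); a+=90
    return np.array(c)/1000,np.array(s),((a+90)%180)-90
def measure(save=None,verbose=True):
    im={};P={};C={}
    for n in("top","scene"):
        p,d=viewer.capture(n); im[n]=p; C[n]=cam(n); P[n]=cloud(C[n],d); P[n][d<=0]=-9
        if save: cv2.imwrite(f"pics/{save}_{n}.png",p[:,:,::-1])
    T=P['top']; p=im['top'].astype(int)
    dark=(p.max(-1)<85)&(p.max(-1)-p.min(-1)<28)&(T[...,2]>.012)&(T[...,2]<.13)&(T[...,0]>.33)&(T[...,0]<.72)&(abs(T[...,1])<.5)
    n,lab,st,ce=cv2.connectedComponentsWithStats(cv2.morphologyEx(dark.astype(np.uint8),cv2.MORPH_OPEN,np.ones((3,3))))
    out=[]
    A=np.concatenate([P['top'].reshape(-1,3),P['scene'].reshape(-1,3)]); A=A[(A[:,2]>.014)&(A[:,2]<.13)]
    for i in range(1,n):
        if st[i,4]<40: continue
        zt=np.median(T[...,2][lab==i]); X=on_plane(C['top'],*ce[i],zt)
        r=dict(px=ce[i].round(),area=st[i,4],z=zt,cap=X)
        if zt>.07:
            sc=(im['scene'].max(-1)<85); S=P['scene']; m=sc&(np.hypot(S[...,0]-X[0],S[...,1]-X[1])<.028)&(S[...,2]>zt-.010)
            if m.sum()>10:
                v,u=np.nonzero(m); r['tri'],r['gap']=tri(C['top'],ce[i],C['scene'],(u.mean(),v.mean()))
            b=A[(np.hypot(A[:,0]-X[0],A[:,1]-X[1])<.034)&(A[:,2]<zt-.022)&(A[:,2]>zt-.06)]
            if len(b)>20: r['rect']=rect(b[:,:2])
            r['kind']='stand'
        else:
            b=T[(np.hypot(T[...,0]-X[0],T[...,1]-X[1])<.11)&(T[...,2]>.018)&(T[...,2]<.06)]
            m=((np.hypot(T[...,0]-X[0],T[...,1]-X[1])<.11)&(T[...,2]>.018)&(T[...,2]<.06)).astype(np.uint8)
            k,l2=cv2.connectedComponents(m); q=np.bincount(l2[lab==i]); q[0]=0; j=q.argmax()
            b=T[l2==j]; r['rect']=rect(b[:,:2]); r['ztop']=np.percentile(b[:,2],80)
            v=X[:2]-r['rect'][0]; r['capdir']=np.degrees(np.arctan2(v[1],v[0])); r['kind']='lie'
        out.append(r)
        if verbose: print({k:(np.round(v,3) if k!='rect' else [np.round(a,3) for a in v]) if k!='kind' else v for k,v in r.items()})
    return im,P,C,out
E
python3 - <<'E'
from h import *
im,P,C,o=measure()
p=cv2.cvtColor(im['top'],cv2.COLOR_RGB2HSV)
for lo,hi,nm,zr in [((5,70,60),(25,255,255),'crate',(.06,.078)),((100,120,60),(125,255,255),'trivet',(-.01,.03))]:
    T=P['top']; m=cv2.inRange(p,lo,hi)>0; m&=(T[...,2]>zr[0])&(T[...,2]<zr[1])&(T[...,0]>.3)&(T[...,0]<.75)&(abs(T[...,1])<.5)
    k,l,st,ce=cv2.connectedComponentsWithStats(m.astype(np.uint8)); j=1+st[1:,4].argmax(); m=l==j
    v,u=np.nonzero(m); z=np.median(T[m][:,2]); zz=.068 if nm=='crate' else .008
    xy=np.array([on_plane(C['top'],a,b,zz)[:2] for a,b in zip(u,v)]); print(nm,rect(xy),z,m.sum(),T[m].min(0),T[m].max(0))
    S=P['scene']; q=cv2.inRange(cv2.cvtColor(im['scene'],cv2.COLOR_RGB2HSV),lo,hi)>0; q&=(S[...,2]>zr[0])&(S[...,2]<zr[1])&(np.hypot(S[...,0]-xy[:,0].mean(),S[...,1]-xy[:,1].mean())<.16)
    print(nm,'scene',rect(S[q][:,:2]),np.median(S[q][:,2]))
E
```

```text
{'px': array([455., 209.]), 'area': np.int32(79), 'z': np.float64(0.057), 'cap': array([ 0.708, -0.357,  0.057]), 'rect': [array([ 0.733, -0.342]), array([72.258, 31.999]), np.float64(36.628)], 'ztop': np.float64(0.053), 'capdir': np.float64(-148.955), 'kind': 'lie'}
{'px': array([187., 215.]), 'area': np.int32(161), 'z': np.float64(0.042), 'cap': array([0.694, 0.298, 0.042]), 'rect': [array([0.704, 0.301]), array([77.167, 28.65 ]), np.float64(-34.468)], 'ztop': np.float64(0.049), 'capdir': np.float64(-159.704), 'kind': 'lie'}
{'px': array([431., 216.]), 'area': np.int32(206), 'z': np.float64(0.052), 'cap': array([ 0.692, -0.3  ,  0.052]), 'rect': [array([ 0.701, -0.292]), array([92.522, 21.769]), np.float64(64.249)], 'ztop': np.float64(0.05), 'capdir': np.float64(-138.414), 'kind': 'lie'}
{'px': array([306., 238.]), 'area': np.int32(219), 'z': np.float64(0.098), 'cap': array([0.632, 0.006, 0.098]), 'tri': array([0.633, 0.006, 0.091]), 'gap': np.float64(0.001), 'rect': [array([0.636, 0.005]), array([44.194, 43.537]), np.float64(7.079)], 'kind': 'stand'}
{'px': array([231., 244.]), 'a
[... 1274 characters left out ...]
.949, 43.843]), np.float64(18.117)], 'kind': 'stand'}
crate (array([ 0.49207748, -0.34256537]), array([216.0319519 , 147.23779297]), -1.4825057983398438) 0.06810980658981157 913 [ 0.38205872 -0.41842211  0.06002744] [ 0.60142751 -0.26720006  0.07468299]
crate scene (array([ 0.491784  , -0.34376038]), array([222.28059387, 147.58909607]), -1.7031402587890625) 0.06616313245486535
trivet (array([0.52127148, 0.35015668]), array([146.48155212, 145.54522705]), 1.0005325078964233) 0.008755127882334486 2823 [ 0.44811791  0.2760029  -0.0025761 ] [0.59470155 0.42441693 0.01727595]
trivet scene (array([0.52046979, 0.34762186]), array([146.24862671, 143.91812134]), -3.34173583984375) 0.007483030126870621
```

Call:
send_rows([
  [-0.985, -0.52, -0.12, 0, 0, -0.157],
  [-0.985, -0.52, -0.12, 0, 0, -0.157],
  [-0.985, -0.52, -0.12, 0, 0, -0.157],
  [-0.985, -0.52, -0.12, 0, 0, -0.157],
  [-0.985, -0.52, -0.12, 0, 0, -0.157],
  [-0.985, -0.52, -0.12, 0, 0, -0.157],
  [-0.985, -0.52, -0.12, 0, 0, -0.157],
  [-0.985, -0.52, -0.12, 0, 0, -0.157],
], grip=0.6)

```text
time_s: 1.0
position: [0.3599, 0.4194, 0.2525]
tcp_rot: [[-1.0, 0.002, -0.001], [0.002, 1.0, 0.0], [0.001, 0.0, -1.0]]
force: [-0.4, 0.1, 0.2]
opening: 0.601
grasp_force: 0.0
```

Call:
send_rows([
  [-0.56, -1, 0, 0, 0, 0],
  [-0.56, -1, 0, 0, 0, 0],
  [-0.56, -1, 0, 0, 0, 0],
  [-0.56, -1, 0, 0, 0, 0],
  [-0.56, -1, 0, 0, 0, 0],
  [-0.56, -1, 0, 0, 0, 0],
  [-0.56, -1, 0, 0, 0, 0],
])

```text
time_s: 1.7
position: [0.5017, 0.1677, 0.2524]
tcp_rot: [[-1.0, 0.003, 0.001], [0.003, 1.0, -0.001], [-0.001, -0.001, -1.0]]
force: [0.9, 1.1, 0.1]
opening: 0.603
grasp_force: 0.0
```

Call:
send_rows([
  [0, -1, 0, 0, 0, 0],
  [0, -1, 0, 0, 0, 0],
  [0, -1, 0, 0, 0, 0],
  [0, -1, 0, 0, 0, 0],
  [0, -1, 0, 0, 0, 0],
  [0, -1, 0, 0, 0, 0],
])

```text
time_s: 2.3
position: [0.5005, -0.0838, 0.2525]
tcp_rot: [[-1.0, 0.005, 0.001], [0.005, 1.0, -0.002], [-0.001, -0.002, -1.0]]
force: [0.3, 0.2, 1.6]
opening: 0.601
grasp_force: 0.0
```

Call:
send_rows([
  [0, -0.9, 0, 0, 0, 0],
  [0, -0.9, 0, 0, 0, 0],
  [0, -0.9, 0, 0, 0, 0],
  [0, -0.9, 0, 0, 0, 0],
  [0, -0.9, 0, 0, 0, 0],
  [0, -0.9, 0, 0, 0, 0],
  [0, -0.9, 0, 0, 0, 0],
])

```text
time_s: 3.0
position: [0.5, -0.3026, 0.2519]
tcp_rot: [[-1.0, -0.001, -0.001], [-0.001, 1.0, 0.003], [0.001, 0.003, -1.0]]
force: [-0.6, 0.4, 0.1]
opening: 0.601
grasp_force: 0.0
```

Call:
send_rows([
  [0.028, -0.005, 0.2, 0, 0, 0],
  [0.028, -0.005, 0.4, 0, 0, 0],
  [0.028, -0.005, 0.52, 0, 0, 0],
  [0.028, -0.005, 0.59, 0, 0, 0],
  [0.028, -0.005, 0.64, 0, 0, 0],
  [0.028, -0.005, 0.67, 0, 0, 0],
  [0.028, -0.005, 0.684, 0, 0, 0],
  [0.028, -0.005, 0.684, 0, 0, 0],
])

```text
time_s: 3.8
position: [0.493, -0.3061, 0.082]
tcp_rot: [[-1.0, -0.0, 0.001], [-0.0, 1.0, -0.0], [-0.001, -0.0, -1.0]]
force: [-1.2, 0.1, 0.3]
opening: 0.593
grasp_force: 0.0
```

Call:
send_rows([
  [0, 0, 0, 0, 0, 0],
  [0, 0, 0, 0, 0, 0],
  [0, 0, 0, 0, 0, 0],
  [0, 0, 0, 0, 0, 0],
  [0, 0, 0, 0, 0, 0],
  [0, 0, 0, 0, 0, 0],
  [0, 0, -0.03, 0, 0, 0],
  [0, 0, -0.06, 0, 0, 0],
  [0, 0, -0.06, 0, 0, 0],
], grip=0)

```text
time_s: 4.7
position: [0.4932, -0.3071, 0.0978]
tcp_rot: [[-1.0, 0.0, 0.002], [0.0, 1.0, -0.002], [-0.002, -0.002, -1.0]]
force: [0.2, -0.4, -1.7]
opening: 0.239
grasp_force: 30.0
```

Call:
send_rows([
  [0, 0, -0.12, 0, 0, 0],
  [0, 0, -0.26, 0, 0, 0],
  [0, 0, -0.42, 0, 0, 0],
  [0, 0, -0.58, 0, 0, 0],
  [0, 0.1, -0.65, 0, 0, 0],
  [0, 0.25, -0.65, 0, 0, 0],
  [0, 0.4, -0.65, 0, 0, 0],
  [0, 0.56, -0.65, 0, 0, 0],
  [0, 0.72, -0.65, 0, 0, 0],
  [0, 0.88, -0.65, 0, 0, 0],
  [0, 1, -0.65, 0, 0, 0],
])

```text
time_s: 5.8
position: [0.4917, -0.054, 0.2591]
tcp_rot: [[-1.0, -0.001, -0.0], [-0.001, 1.0, 0.001], [0.0, 0.001, -1.0]]
force: [0.6, -0.3, -2.2]
opening: 0.243
grasp_force: 30.0
```

Call:
send_rows([
  [-0.05, 0.15, 0, 0, 0, 0],
  [-0.1, 0.31, 0, 0, 0, 0],
  [-0.1, 0.47, 0, 0, 0, 0],
  [-0.1, 0.63, 0, 0, 0, 0],
  [-0.1, 0.79, 0, 0, 0, 0],
  [-0.1, 0.92, 0, 0, 0, 0],
  [-0.1, 1, 0, 0, 0, 0],
])

```text
time_s: 6.5
position: [0.5169, 0.1961, 0.259]
tcp_rot: [[-1.0, -0.002, -0.0], [-0.002, 1.0, 0.001], [0.0, 0.001, -1.0]]
force: [0.2, -0.1, -1.0]
opening: 0.241
grasp_force: 30.0
```

Call:
send_rows([
  [0, 0.15, 0, 0, 0, 0],
  [0, 0.31, 0, 0, 0, 0],
  [0, 0.46, 0, 0, 0, 0],
  [0, 0.57, 0, 0, 0, 0],
  [0, 0.62, 0, 0, 0, 0],
  [0, 0.62, 0, 0, 0, 0],
  [0, 0.62, 0, 0, 0, 0],
])

```text
time_s: 7.2
position: [0.5174, 0.3474, 0.2588]
tcp_rot: [[-1.0, 0.0, -0.001], [0.0, 1.0, -0.001], [0.001, -0.001, -1.0]]
force: [-0.7, -0.4, -0.8]
opening: 0.247
grasp_force: 30.0
```

Call:
send_rows([
  [0, 0, 0.18, 0, 0, 0],
  [0, 0, 0.36, 0, 0, 0],
  [0, 0, 0.5, 0, 0, 0],
  [0, 0, 0.59, 0, 0, 0],
  [0, 0, 0.64, 0, 0, 0],
  [0, 0, 0.67, 0, 0, 0],
  [0, 0, 0.685, 0, 0, 0],
  [0, 0, 0.695, 0, 0, 0],
  [0, 0, 0.695, 0, 0, 0],
  [0, 0, 0.695, 0, 0, 0],
])

```text
time_s: 8.2
position: [0.5182, 0.3488, 0.0863]
tcp_rot: [[-1.0, 0.0, 0.002], [0.0, 1.0, 0.001], [-0.002, 0.001, -1.0]]
force: [0.3, 0.6, -1.4]
opening: 0.243
grasp_force: 30.0
```

Run:
```python
from h import *
im,P,C,o=measure('m1',verbose=False)
S=P['scene']; m=(np.hypot(S[...,0]-.52,S[...,1]-.35)<.04)&(S[...,2]>-.01)&(S[...,2]<.08)
v,u=np.nonzero(m); print(u.min(),u.max(),v.min(),v.max())
u0,v0=int(u.mean()),int(v.mean())
cv2.imwrite('pics/m1c.png',cv2.resize(im['scene'][v0-70:v0+40,u0-70:u0+70,::-1],None,fx=4,fy=4,interpolation=cv2.INTER_CUBIC))
```

```text
467 507 231 277
```

View pics/m1c.png

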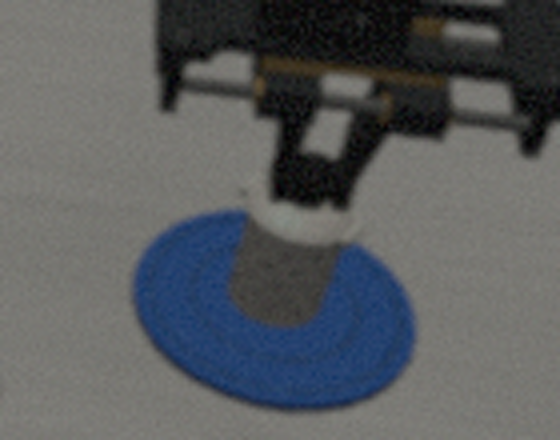

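The crop shows the infuser upright in the fingers, its foot near the trivet centre (about 275,315 in the crop). I'll set it down and release it.

Call:
send_rows([
  [0, 0, 0.004, 0, 0, 0],
  [0, 0, 0.008, 0, 0, 0],
  [0, 0, 0.011, 0, 0, 0],
  [0, 0, 0.011, 0, 0, 0],
])

```text
time_s: 8.7
position: [0.5188, 0.3488, 0.0839]
tcp_rot: [[-1.0, -0.0, 0.002], [-0.0, 1.0, 0.001], [-0.002, 0.001, -1.0]]
force: [-0.4, -0.0, 5.5]
opening: 0.242
grasp_force: 30.0
```

Call:
send_rows([
  [0, 0, 0, 0, 0, 0],
  [0, 0, 0, 0, 0, 0],
  [0, 0, 0, 0, 0, 0],
  [0, 0, -0.08, 0, 0, 0],
  [0, 0, -0.2, 0, 0, 0],
  [0, 0, -0.4, 0, 0, 0],
  [0, 0, -0.6, 0, 0, 0],
  [0, 0, -0.66, 0, 0, 0],
  [0, 0, -0.66, 0, 0, 0],
], grip=0.55)

```text
time_s: 9.6
position: [0.5194, 0.3494, 0.2511]
tcp_rot: [[-1.0, 0.0, 0.007], [0.0, 1.0, 0.003], [-0.007, 0.003, -1.0]]
force: [0.2, 0.1, -0.4]
opening: 0.552
grasp_force: 0.0
```

Run:
```python
from h import *
im,P,C,o=measure('m2')
```

```text
{'px': array([455., 209.]), 'area': np.int32(80), 'z': np.float64(0.054), 'cap': array([ 0.708, -0.358,  0.054]), 'rect': [array([ 0.734, -0.342]), array([72.378, 32.797]), np.float64(38.083)], 'ztop': np.float64(0.051), 'capdir': np.float64(-147.595), 'kind': 'lie'}
{'px': array([187., 215.]), 'area': np.int32(159), 'z': np.float64(0.043), 'cap': array([0.694, 0.297, 0.043]), 'rect': [array([0.704, 0.301]), array([77.214, 28.692]), np.float64(-35.095)], 'ztop': np.float64(0.048), 'capdir': np.float64(-158.655), 'kind': 'lie'}
{'px': array([431., 216.]), 'area': np.int32(205), 'z': np.float64(0.054), 'cap': array([ 0.692, -0.299,  0.054]), 'rect': [array([ 0.701, -0.293]), array([92.946, 23.463]), np.float64(65.065)], 'ztop': np.float64(0.048), 'capdir': np.float64(-143.709), 'kind': 'lie'}
{'px': array([306., 237.]), 'area': np.int32(203), 'z': np.float64(0.099), 'cap': array([0.634, 0.007, 0.099]), 'tri': array([0.635, 0.006, 0.093]), 'gap': np.float64(0.002), 'rect': [array([0.636, 0.006]), array([45.116, 43.092]), np.float64(7.103)], 'kind': 'stand'}
{'px': array([231., 244.]), '
[... 613 characters left out ...]
, 'rect': [array([0.52 , 0.333]), array([49.126, 19.383]), np.float64(3.514)], 'ztop': np.float64(0.046), 'capdir': np.float64(-56.984), 'kind': 'lie'}
{'px': array([272., 309.]), 'area': np.int32(210), 'z': np.float64(0.099), 'cap': array([0.467, 0.086, 0.099]), 'tri': array([0.467, 0.086, 0.093]), 'gap': np.float64(0.001), 'rect': [array([0.468, 0.085]), array([46.592, 43.26 ]), np.float64(-31.047)], 'kind': 'stand'}
{'px': array([344., 312.]), 'area': np.int32(212), 'z': np.float64(0.098), 'cap': array([ 0.46 , -0.082,  0.098]), 'tri': array([ 0.46 , -0.083,  0.093]), 'gap': np.float64(0.002), 'rect': [array([ 0.461, -0.084]), array([45.251, 43.809]), np.float64(17.679)], 'kind': 'stand'}
```

Call:
send_rows([
  [0.1, -0.9, 0, 0, 0, 0],
  [0.1, -0.9, 0, 0, 0, 0],
  [0.1, -0.9, 0, 0, 0, 0],
  [0.1, -0.9, 0, 0, 0, 0],
  [0.1, -0.9, 0, 0, 0, 0],
  [0.1, -0.9, 0, 0, 0, 0],
], grip=0.62)

```text
time_s: 10.3
position: [0.4905, 0.1204, 0.2451]
tcp_rot: [[-1.0, 0.005, -0.006], [0.005, 1.0, -0.001], [0.006, -0.001, -1.0]]
force: [-0.1, -0.4, 0.3]
opening: 0.617
grasp_force: 0.0
```

Call:
send_rows([
  [0.132, -0.828, 0, 0, 0, -0.2],
  [0.132, -0.828, 0, 0, 0, -0.2],
  [0.132, -0.828, 0, 0, 0, -0.2],
  [0.132, -0.828, 0, 0, 0, -0.2],
  [0.132, -0.828, 0, 0, 0, -0.2],
  [0.132, -0.828, 0, 0, 0, -0.2],
  [0.132, -0.828, 0, 0, 0, -0.2],
])

```text
time_s: 11.0
position: [0.459, -0.0825, 0.2462]
tcp_rot: [[-0.951, -0.308, -0.003], [-0.308, 0.951, 0.002], [0.002, 0.003, -1.0]]
force: [-0.4, 1.1, -0.3]
opening: 0.62
grasp_force: 0.0
```

Run:
```python
from h import *
im,P,C,o=measure('m3',verbose=False)
T=P['top']; S=P['scene']
# other things: blobs above 25 mm
m=((T[...,2]>.022)&(T[...,0]>.6)&(T[...,0]<.9)&(abs(T[...,1])<.45)).astype(np.uint8)
n,l,st,ce=cv2.connectedComponentsWithStats(m)
for i in range(1,n):
    if st[i,4]>60:
        b=T[l==i]; z=b[:,2].max(); r=rect(b[b[:,2]>.5*z][:,:2]); print(ce[i].round(),st[i,4],z.round(3),r[0].round(3),r[1].round(0),b.min(0).round(3),b.max(0).round(3))
# infuser
b=T[(np.hypot(T[...,0]-.52,T[...,1]-.35)<.06)&(T[...,2]>.06)]; k=b[b[:,2]>.092]; print('inf top',rect(b[:,:2]),b[:,2].max(),k[:,:2].mean(0),len(k))
b=S[(np.hypot(S[...,0]-.52,S[...,1]-.35)<.06)&(S[...,2]>.092)&(S[...,2]<.14)]; print('inf scene',b.mean(0),len(b))
for r in o:
    if r['kind']=='stand': print(r['cap'].round(3),r['rect'])
print(readout.read_state()['position'])
```

```text
[235. 185.] 1245 0.104 [0.768 0.182] [93. 88.] [0.721 0.124 0.024] [0.813 0.239 0.104]
[321. 181.] 892 0.051 [ 0.783 -0.032] [78. 71.] [ 0.747 -0.071  0.022] [0.818 0.007 0.051]
[393. 185.] 733 0.185 [ 0.759 -0.2  ] [50. 47.] [ 0.731 -0.227  0.022] [ 0.783 -0.172  0.185]
[175. 204.] 1123 0.084 [0.719 0.323] [83. 82.] [0.678 0.282 0.022] [0.762 0.364 0.084]
[440. 204.] 851 0.101 [ 0.725 -0.312] [107.  82.] [ 0.678 -0.364  0.022] [ 0.76  -0.247  0.101]
[285. 199.] 139 0.032 [0.735 0.058] [57. 56.] [0.707 0.029 0.022] [0.763 0.086 0.032]
[246. 239.] 684 0.049 [0.636 0.155] [98. 43.] [0.605 0.103 0.022] [0.668 0.206 0.049]
[363. 242.] 589 0.049 [ 0.625 -0.13 ] [98. 42.] [ 0.6   -0.18   0.023] [ 0.665 -0.082  0.049]
[306. 239.] 336 0.106 [0.635 0.006] [42. 41.] [ 0.612 -0.016  0.024] [0.657 0.028 0.106]
inf top (array([0.51931464, 0.34828821]), array([55.04800415, 54.89208984]), -79.19580841064453) 0.1090456503106373 [0.5189864  0.34691144] 81
inf scene [0.5221087  0.34582113 0.10052666] 103
[0.634 0.007 0.099] (array([0.63578168, 0.00559679]), array([44.3077507, 43.2544632]), 6.95845365524292)
[0.519 0.346 0.104] (array([0.51946002, 0.34722903]), array([57.13920593, 55.06760788]), -79.10764789581299)
[0.467 0.086 0.099] (array([0.46794601, 0.08451602]), array([45.27608871, 44.85698318]), -29.922832489013672)
[ 0.45929063 -0.08178734  0.24669174]
```

Call:
send_rows([
  [-0.007, -0.004, 0.18, 0, 0, 0],
  [-0.007, -0.004, 0.36, 0, 0, 0],
  [-0.007, -0.004, 0.5, 0, 0, 0],
  [-0.007, -0.004, 0.6, 0, 0, 0],
  [-0.007, -0.004, 0.66, 0, 0, 0],
  [-0.007, -0.004, 0.685, 0, 0, 0],
  [-0.007, -0.004, 0.692, 0, 0, 0],
  [-0.007, -0.004, 0.692, 0, 0, 0],
])

```text
time_s: 11.9
position: [0.462, -0.0833, 0.0749]
tcp_rot: [[-0.951, -0.31, 0.001], [-0.31, 0.951, -0.0], [-0.001, -0.0, -1.0]]
force: [-0.6, 0.0, -0.1]
opening: 0.621
grasp_force: 0.0
```

Call:
send_rows([
  [0, 0, 0, 0, 0, 0],
  [0, 0, 0, 0, 0, 0],
  [0, 0, 0, 0, 0, 0],
  [0, 0, 0, 0, 0, 0],
  [0, 0, 0, 0, 0, 0],
  [0, 0, -0.05, 0, 0, 0],
  [0, 0, -0.15, 0, 0, 0],
  [0, 0, -0.3, 0, 0, 0],
  [0, 0, -0.45, 0, 0, 0],
  [0, 0, -0.58, 0, 0, 0],
  [0, 0, -0.6, 0, 0, 0],
], grip=0)

```text
time_s: 13.0
position: [0.4636, -0.0848, 0.2279]
tcp_rot: [[-0.951, -0.309, 0.007], [-0.309, 0.951, -0.003], [-0.006, -0.005, -1.0]]
force: [0.3, -1.0, -1.3]
opening: 0.43
grasp_force: 30.0
```

Call:
send_rows([
  [0.08, -0.15, 0, 0, 0, 0.05],
  [0.15, -0.3, 0, 0, 0, 0.1],
  [0.23, -0.45, 0, 0, 0, 0.15],
  [0.31, -0.62, 0, 0, 0, 0.217],
  [0.39, -0.78, 0, 0, 0, 0.217],
  [0.46, -0.92, 0, 0, 0, 0.217],
  [0.49, -1, 0, 0, 0, 0.217],
  [0.49, -1, 0, 0, 0, 0.217],
  [0.49, -1, 0, 0, 0, 0.217],
])

```text
time_s: 13.9
position: [0.4212, -0.3584, 0.2228]
tcp_rot: [[-1.0, 0.028, -0.002], [0.028, 1.0, 0.004], [0.002, 0.004, -1.0]]
force: [-1.3, 0.2, -1.7]
opening: 0.43
grasp_force: 30.0
```

Call:
send_rows([
  [0, -0.07, 0.05, 0, 0, 0],
  [0, -0.07, 0.18, 0, 0, 0],
  [0, -0.07, 0.25, 0, 0, 0],
  [0, -0.07, 0.3, 0, 0, 0],
  [0, -0.07, 0.36, 0, 0, 0],
  [0, -0.07, 0.42, 0, 0, 0],
  [0, -0.07, 0.48, 0, 0, 0],
  [0, -0.07, 0.53, 0, 0, 0],
  [0, -0.07, 0.555, 0, 0, 0],
  [0, -0.07, 0.563, 0, 0, 0],
  [0, -0.07, 0.563, 0, 0, 0],
])

```text
time_s: 15.0
position: [0.422, -0.3769, 0.0839]
tcp_rot: [[-1.0, 0.027, 0.0], [0.027, 1.0, -0.0], [-0.0, -0.0, -1.0]]
force: [-0.2, 0.2, -1.2]
opening: 0.43
grasp_force: 30.0
```

Call:
send_rows([
  [0, 0, 0, 0, 0, 0],
  [0, 0, 0, 0, 0, 0],
  [0, 0, 0, 0, 0, 0],
  [0, 0, -0.08, 0, 0, 0],
  [0, 0, -0.2, 0, 0, 0],
  [0, 0, -0.4, 0, 0, 0],
  [0, 0, -0.6, 0, 0, 0],
  [0, 0, -0.66, 0, 0, 0],
  [0, 0, -0.66, 0, 0, 0],
], grip=0.6)

```text
time_s: 15.9
position: [0.4231, -0.3787, 0.2528]
tcp_rot: [[-1.0, 0.027, 0.005], [0.027, 1.0, -0.007], [-0.005, -0.007, -1.0]]
force: [-0.8, 0.5, 0.2]
opening: 0.601
grasp_force: 0.0
```

Run:
```python
from h import *
im,P,C,o=measure('m4',verbose=False)
for r in o:
    print(r['kind'],r['cap'].round(3),[np.round(x,3) for x in r['rect']],r.get('tri',0))
print(readout.read_state()['position'])
```

```text
lie [ 0.708 -0.358  0.056] [array([ 0.733, -0.342]), array([72.362, 32.394]), np.float64(36.336)] 0
lie [0.694 0.298 0.042] [array([0.704, 0.301]), array([77.242, 28.344]), np.float64(-36.224)] 0
lie [ 0.692 -0.299  0.053] [array([ 0.701, -0.293]), array([94.528, 21.836]), np.float64(64.983)] 0
stand [0.634 0.007 0.099] [array([0.636, 0.006]), array([44.959, 43.408]), np.float64(7.039)] [0.63453545 0.00588771 0.09222272]
lie [0.623 0.19  0.038] [array([0.636, 0.155]), array([98.104, 43.005]), np.float64(-72.012)] 0
lie [ 0.603 -0.098  0.037] [array([ 0.625, -0.131]), array([98.918, 41.651]), np.float64(-56.565)] 0
lie [0.525 0.327 0.035] [array([0.52 , 0.332]), array([49.148, 19.715]), np.float64(4.173)] 0
stand [0.519 0.346 0.103] [array([0.52 , 0.347]), array([60.465, 54.999]), np.float64(-86.948)] [0.51907462 0.34714177 0.09881114]
stand [0.467 0.086 0.098] [array([0.467, 0.084]), array([45.799, 44.611]), np.float64(60.147)] [0.46726083 0.08568399 0.09277087]
lie [ 0.422 -0.355  0.053] [array([ 0.45 , -0.357]), array([158.439,  97.834]), np.float64(-19.168)] 0
stand [ 0.422 -0.358  0.098] [array([ 0.423, -0.354]), array([65.923, 51.117]), np.float64(-25.179)] [ 0.45392586 -0.3018284   0.38016174]
[ 0.42137883 -0.37645688  0.24851648]
```

Call:
send_rows([
  [-0.4, 0.78, 0, 0, 0, 0],
  [-0.4, 0.78, 0, 0, 0, 0],
  [-0.4, 0.78, 0, 0, 0, 0],
  [-0.4, 0.78, 0, 0, 0, 0],
  [-0.4, 0.78, 0, 0, 0, 0],
  [-0.4, 0.78, 0, 0, 0, 0],
], grip=0.63)

```text
time_s: 16.6
position: [0.5267, -0.1812, 0.2463]
tcp_rot: [[-1.0, 0.022, -0.004], [0.022, 1.0, 0.003], [0.004, 0.003, -1.0]]
force: [-0.4, 0.3, 0.3]
opening: 0.627
grasp_force: 0.0
```

Call:
send_rows([
  [-0.413, 0.773, 0, 0, 0, -0.094],
  [-0.413, 0.773, 0, 0, 0, -0.094],
  [-0.413, 0.773, 0, 0, 0, -0.094],
  [-0.413, 0.773, 0, 0, 0, -0.094],
  [-0.413, 0.773, 0, 0, 0, -0.094],
  [-0.413, 0.773, 0, 0, 0, -0.094],
  [-0.413, 0.773, 0, 0, 0, -0.094],
])

```text
time_s: 17.3
position: [0.6343, 0.0043, 0.2473]
tcp_rot: [[-0.993, -0.12, -0.003], [-0.12, 0.993, -0.001], [0.003, -0.0, -1.0]]
force: [-0.8, -0.9, 0.3]
opening: 0.631
grasp_force: 0.0
```

Call:
send_rows([
  [0, 0, 0.18, 0, 0, 0],
  [0, 0, 0.36, 0, 0, 0],
  [0, 0, 0.5, 0, 0, 0],
  [0, 0, 0.6, 0, 0, 0],
  [0, 0, 0.66, 0, 0, 0],
  [0, 0, 0.685, 0, 0, 0],
  [0, 0, 0.7, 0, 0, 0],
  [0, 0, 0.7, 0, 0, 0],
])

```text
time_s: 18.1
position: [0.636, 0.005, 0.0746]
tcp_rot: [[-0.993, -0.12, 0.001], [-0.12, 0.993, -0.0], [-0.001, -0.001, -1.0]]
force: [-0.1, -0.4, 0.2]
opening: 0.63
grasp_force: 0.0
```

Call:
send_rows([
  [0, 0, 0, 0, 0, 0],
  [0, 0, 0, 0, 0, 0],
  [0, 0, 0, 0, 0, 0],
  [0, 0, 0, 0, 0, 0],
  [0, 0, 0, 0, 0, 0],
  [0, 0, -0.05, 0, 0, 0],
  [0, 0, -0.15, 0, 0, 0],
  [0, 0, -0.3, 0, 0, 0],
  [0, 0, -0.45, 0, 0, 0],
  [0, 0, -0.6, 0, 0, 0],
  [0, 0, -0.64, 0, 0, 0],
], grip=0)

```text
time_s: 19.2
position: [0.6378, 0.0053, 0.2389]
tcp_rot: [[-0.993, -0.121, 0.009], [-0.121, 0.993, -0.002], [-0.008, -0.003, -1.0]]
force: [0.6, -0.7, -2.0]
opening: 0.428
grasp_force: 30.0
```

Run:
```python
from h import *
im,P,C,o=measure('m5',verbose=False)
for r in o:
    if r['kind']=='stand' or abs(r['rect'][1][0]-98)<4: print(r['kind'],r['cap'].round(3),[np.round(x,3) for x in r['rect']],r.get('tri',0))
print(readout.read_state()['position'])
```

```text
lie [ 0.692 -0.3    0.051] [array([ 0.701, -0.293]), array([94.365, 22.139]), np.float64(64.788)] 0
lie [ 0.603 -0.098  0.038] [array([ 0.624, -0.13 ]), array([98.302, 41.609]), np.float64(-56.482)] 0
stand [0.519 0.345 0.104] [array([0.52 , 0.347]), array([57.811, 54.907]), np.float64(-81.906)] [0.51932091 0.34673297 0.09912698]
stand [ 0.42  -0.373  0.104] [array([ 0.421, -0.368]), array([67.121, 58.234]), np.float64(-9.975)] [ 0.42018719 -0.37562871  0.0978068 ]
[0.63617762 0.00552862 0.23573254]
```

Call:
send_rows([
  [0.13, -0.14, 0, 0, 0, 0.03],
  [0.26, -0.28, 0, 0, 0, 0.06],
  [0.4, -0.42, 0, 0, 0, 0.093],
  [0.53, -0.56, 0, 0, 0, 0.093],
  [0.67, -0.7, 0, 0, 0, 0.093],
  [0.8, -0.84, 0, 0, 0, 0.093],
  [0.88, -0.93, 0, 0, 0, 0.093],
  [0.9, -0.95, 0, 0, 0, 0.093],
  [0.9, -0.95, 0, 0, 0, 0.093],
])

```text
time_s: 20.2
position: [0.4391, -0.2571, 0.232]
tcp_rot: [[-1.0, 0.028, -0.003], [0.028, 1.0, 0.003], [0.003, 0.003, -1.0]]
force: [0.8, -0.5, -2.0]
opening: 0.428
grasp_force: 30.0
```

Call:
send_rows([
  [0.03, -0.08, 0, 0, 0, 0],
  [0.068, -0.16, 0, 0, 0, 0],
  [0.068, -0.197, 0, 0, 0, 0],
  [0.068, -0.197, 0, 0, 0, 0],
  [0.068, -0.197, 0, 0, 0, 0],
])

```text
time_s: 20.7
position: [0.4229, -0.3046, 0.2333]
tcp_rot: [[-1.0, 0.025, -0.001], [0.025, 1.0, 0.002], [0.001, 0.002, -1.0]]
force: [-0.0, -0.7, -2.1]
opening: 0.429
grasp_force: 30.0
```

Call:
send_rows([
  [0, -0.006, 0.15, 0, 0, 0],
  [0, -0.006, 0.28, 0, 0, 0],
  [0, -0.006, 0.34, 0, 0, 0],
  [0, -0.006, 0.4, 0, 0, 0],
  [0, -0.006, 0.46, 0, 0, 0],
  [0, -0.006, 0.52, 0, 0, 0],
  [0, -0.006, 0.57, 0, 0, 0],
  [0, -0.006, 0.592, 0, 0, 0],
  [0, -0.006, 0.6, 0, 0, 0],
  [0, -0.006, 0.6, 0, 0, 0],
])

```text
time_s: 21.7
position: [0.4226, -0.3074, 0.0839]
tcp_rot: [[-1.0, 0.025, 0.0], [0.025, 1.0, -0.0], [-0.0, -0.0, -1.0]]
force: [-0.0, -0.1, -2.0]
opening: 0.43
grasp_force: 30.0
```

Call:
send_rows([
  [0, 0, 0, 0, 0, 0],
  [0, 0, 0, 0, 0, 0],
  [0, 0, 0, 0, 0, 0],
  [0, 0, -0.08, 0, 0, 0],
  [0, 0, -0.2, 0, 0, 0],
  [0, 0, -0.4, 0, 0, 0],
  [0, 0, -0.6, 0, 0, 0],
  [0, 0, -0.66, 0, 0, 0],
  [0, 0, -0.66, 0, 0, 0],
], grip=0.57)

```text
time_s: 22.6
position: [0.4238, -0.309, 0.2524]
tcp_rot: [[-1.0, 0.025, 0.006], [0.025, 1.0, -0.006], [-0.006, -0.006, -1.0]]
force: [0.1, -0.0, -0.6]
opening: 0.575
grasp_force: 0.0
```

Call:
send_rows([
  [-0.3, 0.95, 0, 0, 0, 0],
  [-0.3, 0.95, 0, 0, 0, 0],
  [-0.3, 0.95, 0, 0, 0, 0],
  [-0.3, 0.95, 0, 0, 0, 0],
  [-0.3, 0.95, 0, 0, 0, 0],
  [-0.3, 0.95, 0, 0, 0, 0],
  [-0.3, 0.95, 0, 0, 0, 0],
])

```text
time_s: 23.3
position: [0.5025, -0.0706, 0.2473]
tcp_rot: [[-1.0, 0.022, -0.003], [0.022, 1.0, 0.001], [0.003, 0.0, -1.0]]
force: [0.3, 0.2, 0.2]
opening: 0.567
grasp_force: 0.0
```

Run:
```python
from h import *
im,P,C,o=measure('m6',verbose=False)
for r in o:
    if r['kind']=='stand' or abs(r['rect'][1][0]-98)<4: print(r['kind'],r['cap'].round(3),[np.round(x,3) for x in r['rect']],r.get('tri',0))
print(readout.read_state()['position'],readout.read_state()['joint_positions'])
```

```text
lie [ 0.692 -0.299  0.053] [array([ 0.701, -0.293]), array([94.516, 21.388]), np.float64(64.5)] 0
lie [0.623 0.19  0.037] [array([0.636, 0.155]), array([97.898, 42.636]), np.float64(-72.191)] 0
lie [ 0.605 -0.098  0.038] [array([ 0.624, -0.13 ]), array([98.241, 41.598]), np.float64(-56.482)] 0
stand [0.519 0.346 0.104] [array([0.518, 0.347]), array([58.488, 56.965]), np.float64(13.708)] [0.51921326 0.3474546  0.09938041]
stand [0.467 0.086 0.099] [array([0.468, 0.085]), array([44.173, 43.725]), np.float64(-31.237)] [0.46723185 0.08564568 0.09260521]
stand [ 0.423 -0.304  0.104] [array([ 0.424, -0.303]), array([62.912, 62.81 ]), np.float64(42.21)] [ 0.4225251  -0.30673191  0.09864368]
stand [ 0.42  -0.373  0.104] [array([ 0.421, -0.368]), array([66.59 , 56.588]), np.float64(-7.86)] [ 0.4202443  -0.3758195   0.09800182]
[ 0.5026049  -0.07261446  0.2478089 ] [-2.08264097e+01  1.94005682e+01  9.68427803e+01 -3.65447242e-02
  6.38701958e+01 -1.09324242e+02]
```

Call:
send_rows([
  [-0.433, -0.144, 0, 0, 0, 0.613],
  [-0.433, -0.144, 0, 0, 0, 0.613],
  [-0.433, -0.144, 0, 0, 0, 0.613],
  [-0.433, -0.144, 0, 0, 0, 0.613],
  [-0.433, -0.144, 0, 0, 0, 0.613],
  [-0.433, -0.144, 0, 0, 0, 0.613],
  [-0.433, -0.144, 0, 0, 0, 0.613],
  [-0.433, -0.144, 0, 0, 0, 0.613],
  [-0.433, -0.144, 0, 0, 0, 0.613],
], grip=0.65)

```text
time_s: 24.3
position: [0.6101, -0.1124, 0.2484]
tcp_rot: [[-0.549, 0.836, -0.001], [0.836, 0.549, 0.0], [0.0, -0.001, -1.0]]
force: [-0.6, -0.0, 0.0]
opening: 0.653
grasp_force: 0.0
```

Call:
send_rows([
  [0, 0, 0, 0, -0.5, 0],
  [0, 0, 0, 0, -0.5, 0],
  [0, 0, 0, 0, -0.5, 0],
  [0, 0, 0, 0, -0.5, 0],
  [0, 0, 0, 0, -0.5, 0],
  [0, 0, 0, 0, -0.5, 0],
  [0, 0, 0, 0, -0.5, 0],
  [0, 0, 0, 0, -0.5, 0],
])

```text
time_s: 25.1
position: [0.6098, -0.1103, 0.2477]
tcp_rot: [[-0.392, 0.834, 0.388], [0.59, 0.551, -0.59], [-0.706, -0.003, -0.708]]
force: [0.6, -0.4, 0.7]
opening: 0.649
grasp_force: 0.0
```

```bash
cat >> h.py <<'E'
from scipy.spatial.transform import Rotation as Ro
def mat(phi,tilt):
    """tool y horizontal at angle phi deg, z down, then turned about tool y by tilt deg"""
    f=np.radians(phi); R=np.array([[-np.sin(f),np.cos(f),0],[np.cos(f),np.sin(f),0],[0,0,-1]]).astype(float)
    return R@Ro.from_euler('y',tilt,degrees=True).as_matrix()
def plan(tgt,R=None,src=None):
    s=readout.read_state(); p0,R0=(s['position'],s['tcp_rot']) if src is None else src
    R0=np.array(R0); R=R0 if R is None else R
    sh=R0.T@(np.array(tgt)-p0)/.25; rv=Ro.from_matrix(R0.T@R).as_rotvec(degrees=True)/90
    print('plan',np.round(sh,3),np.round(rv,3),'from',np.round(p0,4))
E
python3 - <<'E'
from h import *
s=readout.read_state(); print(s['joint_positions'].round(1)); R=mat(33.5,-45); print(R.round(3),s['tcp_rot'].round(3))
g=np.array([.603,-.0985,.024]); t=g+.019*R[:,2]; print(t)
plan(t+[0,0,.09],R); plan(t,R,src=(t+[0,0,.09],R)); plan(t+[0,0,.2],R,src=(t,R))
E
```

```text
[ -4.8  25.9 104.1 -64.7  37.9  10.9]
[[-0.39   0.834  0.39 ]
 [ 0.59   0.552 -0.59 ]
 [-0.707  0.    -0.707]] [[-0.392  0.834  0.388]
 [ 0.59   0.551 -0.59 ]
 [-0.706 -0.003 -0.708]]
[ 0.61041529 -0.10970328  0.01056497]
plan [0.416 0.005 0.416] [-0.002 -0.001  0.001] from [ 0.6098 -0.1103  0.2477]
plan [0.255 0.    0.255] [0. 0. 0.] from [ 0.6104 -0.1097  0.1006]
plan [-0.566  0.    -0.566] [0. 0. 0.] from [ 0.6104 -0.1097  0.0106]
```

Call:
send_rows([
  [0.13, 0.002, 0.13, 0, 0, 0],
  [0.26, 0.005, 0.26, 0, 0, 0],
  [0.38, 0.005, 0.38, 0, 0, 0],
  [0.48, 0.005, 0.48, 0, 0, 0],
  [0.56, 0.005, 0.56, 0, 0, 0],
  [0.62, 0.005, 0.62, 0, 0, 0],
  [0.65, 0.005, 0.65, 0, 0, 0],
  [0.665, 0.005, 0.665, 0, 0, 0],
  [0.67, 0.005, 0.67, 0, 0, 0],
  [0.67, 0.005, 0.67, 0, 0, 0],
])

```text
time_s: 26.1
position: [0.6412, -0.0921, 0.0423]
tcp_rot: [[-0.406, 0.858, 0.315], [0.618, 0.511, -0.597], [-0.673, -0.047, -0.738]]
force: [-6.2, 3.0, 15.1]
opening: 0.653
grasp_force: 7.3
```

Run:
```python
from h import *
s=readout.read_state(); print(s['joint_positions'].round(1),s['position'])
p,d=viewer.capture('scene'); cv2.imwrite('pics/l2.png',cv2.resize(p[190:330,180:380,::-1],None,fx=3.5,fy=3.5,interpolation=cv2.INTER_CUBIC))
```

```text
[ -2.2  48.6 101.  -81.9  36.2  38. ] [ 0.64124367 -0.09214501  0.04225627]
```

View pics/l2.png

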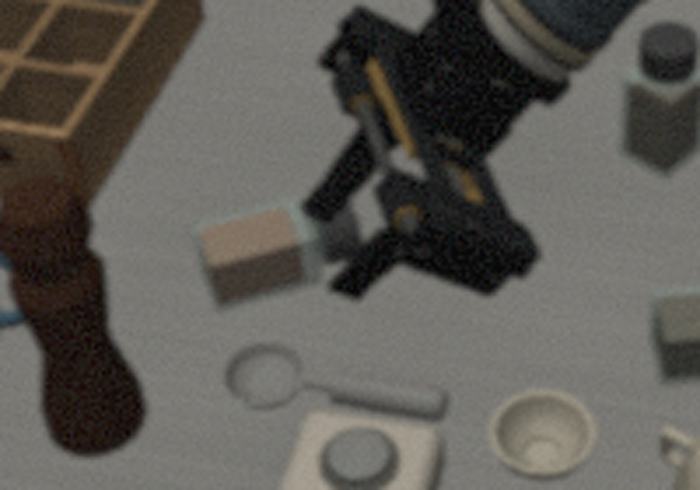

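The crop shows the tilted gripper only partly down beside the cap (about 340,240), because joint 4 reached its limit. I'll back off upward and use less tilt.

Call:
send_rows([
  [-0.05, 0, -0.05, 0, 0, 0],
  [-0.15, 0, -0.15, 0, 0, 0],
  [-0.28, 0, -0.28, 0, 0, 0],
  [-0.4, 0, -0.4, 0, 0, 0],
  [-0.5, 0, -0.5, 0, 0, 0],
  [-0.6, 0, -0.6, 0, 0, 0],
  [-0.6, 0, -0.6, 0, 0, 0],
])

```text
time_s: 26.85
position: [0.6591, -0.0956, 0.2577]
tcp_rot: [[-0.399, 0.857, 0.326], [0.622, 0.515, -0.59], [-0.674, -0.033, -0.738]]
force: [0.8, -0.3, 0.2]
opening: 0.649
grasp_force: 0.0
```

Call:
send_rows([
  [0, 0, 0, 0, 0.17, 0],
  [0, 0, 0, 0, 0.17, 0],
  [0, 0, 0, 0, 0.17, 0],
  [0, 0, 0, 0, 0.17, 0],
])

```text
time_s: 27.25
position: [0.655, -0.0961, 0.2496]
tcp_rot: [[-0.475, 0.858, 0.197], [0.756, 0.512, -0.407], [-0.45, -0.045, -0.892]]
force: [-0.4, 0.5, -0.6]
opening: 0.652
grasp_force: 0.0
```

Run:
```python
from h import *
im,P,C,o=measure('m7',verbose=False)
for r in o:
    if r['kind']=='stand' or abs(r['rect'][1][0]-98)<4: print(r['kind'],r['cap'].round(3),[np.round(x,3) for x in r['rect']],r.get('tri',0))
s=readout.read_state(); print(s['joint_positions'].round(1),s['position'],s['tcp_rot'].round(3))
```

```text
stand [0.519 0.346 0.104] [array([0.52 , 0.348]), array([58.575, 56.791]), np.float64(11.829)] [0.51867669 0.34720529 0.09850014]
stand [ 0.423 -0.304  0.104] [array([ 0.424, -0.299]), array([67.623, 57.752]), np.float64(-8.561)] [ 0.42275006 -0.30658474  0.09853138]
stand [ 0.42  -0.373  0.104] [array([ 0.421, -0.368]), array([66.931, 57.425]), np.float64(-8.485)] [ 0.42018593 -0.37555883  0.09784888]
[ -7.9  28.4  86.9 -28.2  52.7 -24.6] [ 0.65389625 -0.09454814  0.24814735] [[-0.479  0.856  0.194]
 [ 0.755  0.514 -0.406]
 [-0.448 -0.047 -0.893]]
```

```bash
cat >> h.py <<'E'
def lying(P,c,rad=.075):
    """both clouds near c: rectangle of the points 20..60 mm up"""
    for n in P:
        S=P[n]; b=S[(np.hypot(S[...,0]-c[0],S[...,1]-c[1])<rad)&(S[...,2]>.033)&(S[...,2]<.055)]
        if len(b)>30: r=rect(b[:,:2]); print(n,len(b),r[0].round(4),r[1].round(1),round(r[2],1),'z',np.percentile(b[:,2],[50,90]).round(3))
E
python3 - <<'E'
from h import *
im,P,C,o=measure(verbose=False)
lying(P,(.624,-.13)); lying(P,(.636,.155))
R=mat(33.5,-30); a=R@Ro.from_euler('y',30,degrees=True).as_matrix()[:,0]; print(a)
g=np.array([.624,-.130,.024])+.038*a; t=g+.019*R[:,2]; print(t); plan(t+[0,0,.15],R); plan(t,R,src=(t+[0,0,.15],R))
E
```

```text
top 95 [ 0.643  -0.1654] [41.4 31.9] -11.2 z [0.042 0.046]
scene 632 [ 0.6248 -0.1323] [97.6 45.9] -55.3 z [0.041 0.043]
top 205 [0.6303 0.1793] [48.7 36.3] -67.9 z [0.04  0.044]
scene 738 [0.6366 0.1536] [98.3 44.9] -70.5 z [0.041 0.043]
[-5.51936985e-01  8.33885822e-01  7.43708407e-18]
[ 0.6082698  -0.10623425  0.00754552]
plan [ 0.213 -0.166  0.308] [-0.039 -0.039 -0.01 ] from [ 0.6542 -0.0939  0.2481]
plan [0.3  0.   0.52] [0. 0. 0.] from [ 0.6083 -0.1062  0.1575]
```

Call:
send_rows([
  [0.213, -0.166, 0.308, -0.039, -0.039, -0.01],
  [0.213, -0.166, 0.308, -0.039, -0.039, -0.01],
  [0.213, -0.166, 0.308, -0.039, -0.039, -0.01],
  [0.213, -0.166, 0.308, -0.039, -0.039, -0.01],
  [0.213, -0.166, 0.308, -0.039, -0.039, -0.01],
])

```text
time_s: 27.95
position: [0.6123, -0.1068, 0.1603]
tcp_rot: [[-0.475, 0.833, 0.282], [0.722, 0.553, -0.417], [-0.504, 0.005, -0.864]]
force: [0.1, -0.6, 0.6]
opening: 0.651
grasp_force: 0.0
```

Call:
send_rows([
  [0.06, 0, 0.1, 0, 0, 0],
  [0.12, 0, 0.21, 0, 0, 0],
  [0.17, 0, 0.29, 0, 0, 0],
  [0.2, 0, 0.347, 0, 0, 0],
  [0.2, 0, 0.347, 0, 0, 0],
  [0.2, 0, 0.347, 0, 0, 0],
])

```text
time_s: 28.55
position: [0.6126, -0.1071, 0.0603]
tcp_rot: [[-0.475, 0.834, 0.282], [0.722, 0.552, -0.418], [-0.504, 0.005, -0.864]]
force: [-0.5, -0.0, -0.2]
opening: 0.647
grasp_force: 0.0
```

Run:
```python
from h import *
s=readout.read_state(); print(s['joint_positions'].round(1),s['tcp_rot'].round(3))
plan([.6083,-.1062,.0078],mat(33.5,-30))
```

```text
[ -9.9  41.7 104.4 -62.2  24.2  12.4] [[-0.475  0.834  0.282]
 [ 0.722  0.552 -0.418]
 [-0.504  0.005 -0.864]]
plan [ 0.117 -0.013  0.175] [ 0.003  0.003 -0.002] from [ 0.6126 -0.1071  0.0603]
```

Call:
send_rows([
  [0.04, -0.01, 0.06, 0, 0, 0],
  [0.07, -0.013, 0.11, 0, 0, 0],
  [0.1, -0.013, 0.15, 0, 0, 0],
  [0.117, -0.013, 0.173, 0, 0, 0],
  [0.117, -0.013, 0.175, 0, 0, 0],
  [0.117, -0.013, 0.175, 0, 0, 0],
])

```text
time_s: 29.15
position: [0.6074, -0.1061, 0.0078]
tcp_rot: [[-0.475, 0.834, 0.281], [0.722, 0.552, -0.418], [-0.503, 0.005, -0.864]]
force: [0.1, -0.2, -0.8]
opening: 0.651
grasp_force: 0.0
```

Call:
send_rows([
  [0, 0, 0, 0, 0, 0],
  [0, 0, 0, 0, 0, 0],
  [0, 0, 0, 0, 0, 0],
  [0, 0, 0, 0, 0, 0],
  [0, 0, 0, 0, 0, 0],
], grip=0)

```text
time_s: 29.65
position: [0.6061, -0.1059, 0.0067]
tcp_rot: [[-0.476, 0.834, 0.279], [0.722, 0.552, -0.417], [-0.502, 0.003, -0.865]]
force: [-0.4, 1.5, 3.1]
opening: 0.427
grasp_force: 30.0
```

Run:
```python
from h import *
s=readout.read_state(); print(s['joint_positions'].round(1))
p,d=viewer.capture('scene'); cv2.imwrite('pics/l2b.png',cv2.resize(p[190:310,200:340,::-1],None,fx=4,fy=4,interpolation=cv2.INTER_CUBIC))
```

```text
[ -9.9  47.5 105.5 -77.1  21.9  28.6]
```

View pics/l2b.png

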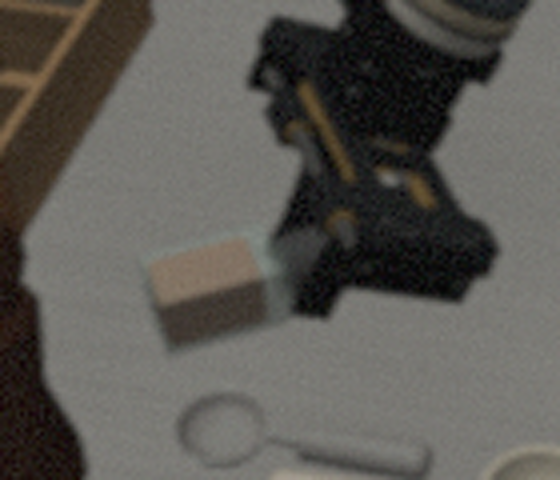

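The crop shows the fingers closed on the lying jar's cap (about 300,250). Lifting.

Call:
send_rows([
  [-0.02, 0, -0.03, 0, 0, 0],
  [-0.06, 0, -0.1, 0, 0, 0],
  [-0.12, 0, -0.2, 0, 0, 0],
  [-0.2, 0, -0.34, 0, 0, 0],
  [-0.28, 0, -0.48, 0, 0, 0],
  [-0.36, 0, -0.62, 0, 0, 0],
  [-0.43, 0, -0.74, 0, 0, 0],
  [-0.464, 0, -0.795, 0, 0, 0],
  [-0.464, 0, -0.795, 0, 0, 0],
])

```text
time_s: 30.6
position: [0.6066, -0.1069, 0.2389]
tcp_rot: [[-0.473, 0.834, 0.282], [0.723, 0.551, -0.417], [-0.504, 0.006, -0.864]]
force: [-0.1, 1.0, -2.9]
opening: 0.428
grasp_force: 30.0
```

Run:
```python
from h import *
s=readout.read_state(); print(s['joint_positions'].round(1))
plan([.54,-.2,.30],mat(33.5,60))
plan([.54,-.2,.30],mat(-91.5,60),src=(np.array([.54,-.2,.3]),mat(33.5,60)))
plan([.54,-.2,.30],mat(-29,30)); 
plan([.54,-.2,.30],mat(-91.5,60),src=(np.array([.54,-.2,.3]),mat(-29,30)))
p,d=viewer.capture('scene'); cv2.imwrite('pics/l2c.png',cv2.resize(p[150:290,200:380,::-1],None,fx=3.5,fy=3.5,interpolation=cv2.INTER_CUBIC))
```

```text
[-10.   24.2  98.5 -34.   40.4 -20.4]
plan [-0.266 -0.426 -0.131] [0.005 1.003 0.   ] from [ 0.6066 -0.1069  0.2389]
plan [0. 0. 0.] [-1.203 -0.     0.694] from [ 0.54 -0.2   0.3 ]
plan [-0.266 -0.426 -0.131] [0.005 0.597 0.724] from [ 0.6066 -0.1069  0.2389]
plan [0. 0. 0.] [-0.496  0.299  0.496] from [ 0.54 -0.2   0.3 ]
```

View pics/l2c.png

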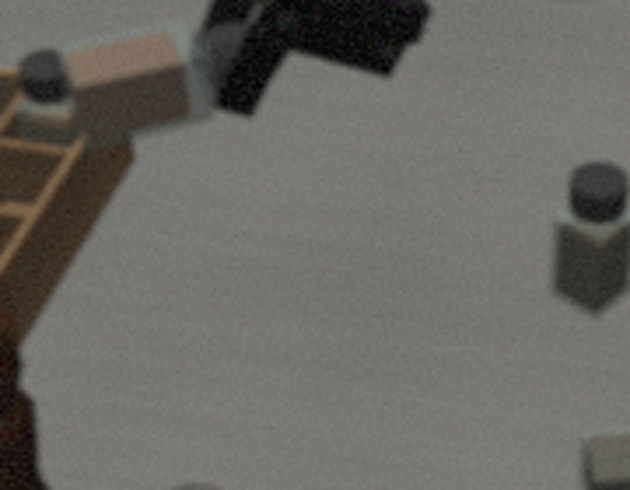

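The crop shows the jar held level by its cap, with no droop. Turning it upright in the air.

Call:
send_rows([
  [-0.05, -0.08, -0.03, 0.001, 0.06, 0.07],
  [-0.1, -0.16, -0.06, 0.001, 0.12, 0.145],
  [-0.15, -0.24, -0.09, 0.002, 0.18, 0.22],
  [-0.2, -0.32, -0.12, 0.003, 0.24, 0.29],
  [-0.24, -0.38, -0.131, 0.003, 0.3, 0.36],
  [-0.266, -0.426, -0.131, 0.004, 0.36, 0.435],
  [-0.266, -0.426, -0.131, 0.004, 0.42, 0.51],
  [-0.266, -0.426, -0.131, 0.005, 0.48, 0.58],
  [-0.266, -0.426, -0.131, 0.005, 0.54, 0.65],
  [-0.266, -0.426, -0.131, 0.005, 0.597, 0.724],
  [-0.266, -0.426, -0.131, 0.005, 0.597, 0.724],
  [-0.266, -0.426, -0.131, 0.005, 0.597, 0.724],
])

```text
time_s: 31.85
position: [0.5384, -0.1999, 0.2956]
tcp_rot: [[0.423, 0.875, 0.235], [0.757, -0.484, 0.438], [0.498, -0.007, -0.867]]
force: [0.5, 0.1, -2.2]
opening: 0.434
grasp_force: 30.0
```

Call:
send_rows([
  [0, 0, 0, -0.055, 0.033, 0.055],
  [0, 0, 0, -0.11, 0.066, 0.11],
  [0, 0, 0, -0.165, 0.1, 0.165],
  [0, 0, 0, -0.22, 0.133, 0.22],
  [0, 0, 0, -0.276, 0.166, 0.276],
  [0, 0, 0, -0.33, 0.2, 0.33],
  [0, 0, 0, -0.386, 0.233, 0.386],
  [0, 0, 0, -0.44, 0.266, 0.44],
  [0, 0, 0, -0.496, 0.299, 0.496],
  [0, 0, 0, -0.496, 0.299, 0.496],
  [0, 0, 0, -0.496, 0.299, 0.496],
])

```text
time_s: 32.95
position: [0.5396, -0.1984, 0.2975]
tcp_rot: [[0.505, -0.021, 0.863], [-0.009, -1.0, -0.019], [0.863, 0.002, -0.505]]
force: [0.2, 0.7, -2.1]
opening: 0.427
grasp_force: 30.0
```

Run:
```python
from h import *
im,P,C,o=measure('m8',verbose=False)
s=readout.read_state(); print(s['joint_positions'].round(1)); print(mat(-91.5,60).round(3),s['tcp_rot'].round(3),s['position'])
S=P['scene']; g=s['position']-.019*s['tcp_rot'][:,2]; print(g)
b=S[(np.hypot(S[...,0]-g[0],S[...,1]-g[1])<.06)&(S[...,2]>.15)&(S[...,2]<g[2]-.022)]
for z in np.arange(.15,.32,.02):
    q=b[(b[:,2]>=z)&(b[:,2]<z+.02)]; print(z.round(2),len(q),q.mean(0).round(3) if len(q) else '')
u,v=map(int,proj(C['scene'],g)); cv2.imwrite('pics/l2d.png',cv2.resize(im['scene'][v-60:v+80,max(0,u-90):u+90,::-1],None,fx=3.5,fy=3.5,interpolation=cv2.INTER_CUBIC))
```

```text
[-54.2  17.5 125.9  99.9  44.3 -47.4]
[[ 0.5   -0.026  0.866]
 [-0.013 -1.    -0.023]
 [ 0.866  0.    -0.5  ]] [[ 0.503 -0.023  0.864]
 [-0.008 -1.    -0.021]
 [ 0.864  0.004 -0.504]] [ 0.54028317 -0.20042127  0.29847539]
[ 0.52387262 -0.20001316  0.30804237]
0.15 0 
0.17 0 
0.19 0 
0.21 105 [ 0.541 -0.195  0.225]
0.23 234 [ 0.541 -0.195  0.24 ]
0.25 242 [ 0.541 -0.195  0.26 ]
0.27 202 [ 0.542 -0.195  0.278]
0.29 0 
0.31 0
```

View pics/l2d.png

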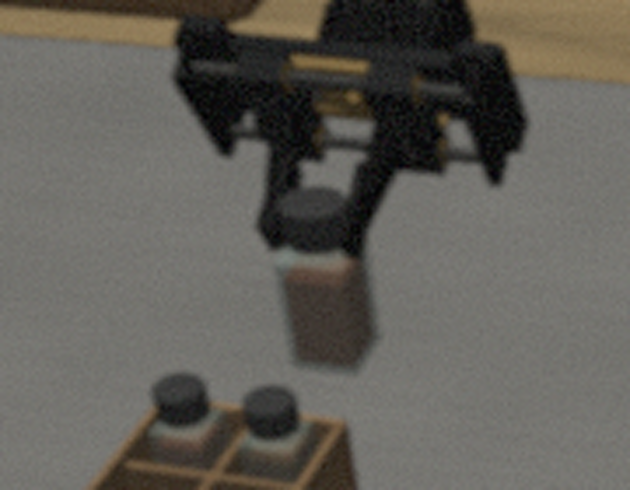

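The crop shows the jar hanging upright from the cap (315,280), with the two jars standing in the crate below. Moving over the far +x cell.

Call:
send_rows([
  [0.02, 0.15, 0.03, 0, 0, 0],
  [0.04, 0.31, 0.06, 0, 0, 0],
  [0.06, 0.46, 0.09, 0, 0, 0],
  [0.08, 0.6, 0.13, 0, 0, 0],
  [0.084, 0.68, 0.149, 0, 0, 0],
  [0.084, 0.716, 0.149, 0, 0, 0],
  [0.084, 0.716, 0.149, 0, 0, 0],
  [0.084, 0.716, 0.149, 0, 0, 0],
])

```text
time_s: 33.85
position: [0.5771, -0.3788, 0.2969]
tcp_rot: [[0.505, -0.024, 0.863], [-0.013, -1.0, -0.021], [0.863, -0.0, -0.505]]
force: [-0.7, 0.5, -1.0]
opening: 0.43
grasp_force: 30.0
```

Run:
```python
from h import *
im,P,C,o=measure('m9',verbose=False)
s=readout.read_state(); print(s['joint_positions'].round(1),s['position'])
g=s['position']-.019*s['tcp_rot'][:,2]; print('grasp',g)
for n in P:
    S=P[n]; b=S[(np.hypot(S[...,0]-g[0],S[...,1]-g[1])<.05)&(S[...,2]>.17)&(S[...,2]<g[2]-.025)]
    if len(b)>20: print(n,len(b),b.min(0).round(3),b.max(0).round(3),np.percentile(b,[5,50,95],axis=0).round(3).tolist(),rect(b[:,:2]))
```

```text
[-63.1  26.5 106.1  82.9  50.  -32.2] [ 0.57722815 -0.37820241  0.29696701]
grasp [ 0.56082906 -0.37781362  0.30655443]
top 200 [ 0.542 -0.395  0.22 ] [ 0.585 -0.356  0.281] [[0.543, -0.36, 0.226], [0.562, -0.358, 0.25], [0.583, -0.357, 0.276]] (array([ 0.55556787, -0.36655255]), array([55.31984711, 27.48374557]), 38.53899002075195)
scene 823 [ 0.544 -0.402  0.216] [ 0.589 -0.356  0.281] [[0.55, -0.396, 0.222], [0.583, -0.365, 0.251], [0.586, -0.358, 0.278]] (array([ 0.57491943, -0.36977109]), array([56.63864136, 33.68038177]), -48.36220169067383)
```

Call:
send_rows([
  [-0.1, 0, 0.058, 0, 0, 0],
  [-0.24, 0, 0.14, 0, 0, 0],
  [-0.38, 0, 0.222, 0, 0, 0],
  [-0.46, 0, 0.269, 0, 0, 0],
  [-0.52, 0, 0.304, 0, 0, 0],
  [-0.58, 0, 0.339, 0, 0, 0],
  [-0.64, 0, 0.374, 0, 0, 0],
  [-0.69, 0, 0.404, 0, 0, 0],
  [-0.715, 0, 0.418, 0, 0, 0],
  [-0.728, 0, 0.426, 0, 0, 0],
  [-0.728, 0, 0.426, 0, 0, 0],
])

```text
time_s: 35.05
position: [0.5779, -0.3798, 0.0864]
tcp_rot: [[0.504, -0.026, 0.863], [-0.013, -1.0, -0.022], [0.864, 0.0, -0.504]]
force: [-0.6, 0.2, -1.6]
opening: 0.424
grasp_force: 30.0
```

Run:
```python
from h import *
im,P,C,o=measure('m10',verbose=False)
for r in o:
    if r['kind']=='stand' or abs(r['rect'][1][0]-98)<4: print(r['kind'],r['cap'].round(3),[np.round(x,3) for x in r['rect']],r.get('tri',0))
s=readout.read_state(); print(s['joint_positions'].round(1),s['position'],s['force'])
T=P['scene']; b=T[(np.hypot(T[...,0]-.563,T[...,1]+.379)<.035)&(T[...,2]>.08)&(T[...,2]<.2)]; print(len(b),np.percentile(b,[5,50,95],axis=0).round(3))
cv2.imwrite('pics/l2e.png',cv2.resize(im['scene'][140:260,130:270,::-1],None,fx=4,fy=4,interpolation=cv2.INTER_CUBIC))
```

```text
lie [ 0.692 -0.3    0.051] [array([ 0.701, -0.293]), array([94.085, 22.44 ]), np.float64(65.079)] 0
lie [0.623 0.19  0.038] [array([0.636, 0.155]), array([98.139, 42.776]), np.float64(-72.76)] 0
stand [ 0.559 -0.375  0.106] [array([ 0.562, -0.373]), array([66.557, 57.17 ]), np.float64(-54.409)] [ 0.5588026  -0.37645999  0.10096538]
stand [0.519 0.346 0.104] [array([0.52 , 0.348]), array([56.703, 56.481]), np.float64(11.361)] [0.51904806 0.34725519 0.09841055]
stand [ 0.473 -0.435  0.124] [array([ 0.486, -0.426]), array([64.742, 35.7  ]), np.float64(-51.275)] [ 0.47697486 -0.4361094   0.14393682]
stand [0.467 0.086 0.099] [array([0.468, 0.084]), array([45.909, 44.571]), np.float64(-30.567)] [0.46725199 0.08559915 0.09342214]
stand [ 0.47  -0.295  0.118] [array([ 0.467, -0.29 ]), array([66.224, 53.643]), np.float64(28.617)] [ 0.46980421 -0.29659841  0.11296336]
stand [ 0.423 -0.304  0.104] [array([ 0.422, -0.304]), array([63.015, 60.683]), np.float64(40.412)] [ 0.42426619 -0.3056269   0.11309392]
[-63.1  50.5 110.3 106.3  52.4 -68.6] [ 0.5779662  -0.38014557  0.08707532] [ 1.83742455e-03 -7.39188329e-02 -2.21688054e+00]
582 [[ 0.544 -0.406  0.084]
 [ 0.567 -0.377  0.104]
 [ 0.583 -0.351  0.117]]
```

View pics/l2e.png

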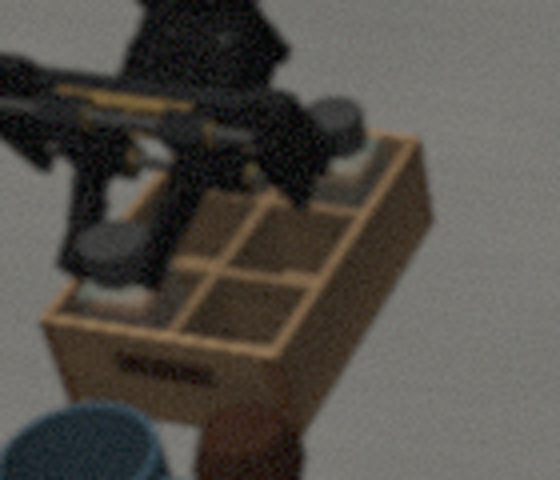

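The crop shows the jar down in the far +x cell (115,255), upright between the fingers. I'll release and go straight up.

Call:
send_rows([
  [0, 0, 0, 0, 0, 0],
  [0, 0, 0, 0, 0, 0],
  [0, 0, 0, 0, 0, 0],
  [0.04, 0, -0.023, 0, 0, 0],
  [0.1, 0, -0.058, 0, 0, 0],
  [0.22, 0, -0.128, 0, 0, 0],
  [0.38, 0, -0.222, 0, 0, 0],
  [0.54, 0, -0.315, 0, 0, 0],
  [0.69, 0, -0.403, 0, 0, 0],
  [0.69, 0, -0.403, 0, 0, 0],
], grip=0.57)

```text
time_s: 36.15
position: [0.579, -0.3813, 0.2947]
tcp_rot: [[0.496, -0.025, 0.868], [-0.003, -1.0, -0.028], [0.868, 0.011, -0.496]]
force: [-0.0, -0.4, -0.2]
opening: 0.572
grasp_force: 0.0
```

Run:
```python
from h import *
im,P,C,o=measure('m11',verbose=False)
for r in o:
    if r['kind']=='stand' or abs(r['rect'][1][0]-98)<4: print(r['kind'],r['cap'].round(3),[np.round(x,3) for x in r['rect']],r.get('tri',0))
lying(P,(.636,.155))
s=readout.read_state(); print(s['joint_positions'].round(1))
plan([.55,-.13,.30],mat(-30,20)); plan([.60,.10,.27],mat(18,0),src=(np.array([.55,-.13,.30]),mat(-30,20)))
```

```text
lie [0.623 0.19  0.037] [array([0.636, 0.155]), array([97.929, 43.156]), np.float64(-72.461)] 0
stand [ 0.565 -0.377  0.104] [array([ 0.571, -0.373]), array([59.232, 55.955]), np.float64(87.437)] [ 0.56519729 -0.36815864  0.14898794]
stand [0.519 0.347 0.104] [array([0.519, 0.347]), array([57.458, 55.269]), np.float64(-79.879)] [0.51886795 0.34758961 0.09871004]
stand [0.467 0.086 0.098] [array([0.468, 0.085]), array([44.606, 44.163]), np.float64(-30.497)] [0.46708277 0.08566484 0.09279963]
stand [ 0.423 -0.304  0.104] [array([ 0.424, -0.299]), array([67.087, 56.748]), np.float64(-8.88)] [ 0.43201143 -0.29625275  0.1792658 ]
stand [ 0.421 -0.373  0.104] [array([ 0.421, -0.368]), array([66.736, 57.652]), np.float64(-9.863)] [ 0.44962352 -0.31606887  0.36314089]
top 637 [0.6364 0.1551] [97.5 43.2] -71.6 z [0.042 0.045]
scene 743 [0.6369 0.1534] [97.9 44.3] -72.9 z [0.041 0.043]
[-63.1  27.5 106.5  84.3  49.8 -34.3]
plan [-0.024 -0.996 -0.143] [ 0.448 -0.397 -0.532] from [ 0.5776 -0.3798  0.2883]
plan [ 0.802 -0.287  0.419] [ 0.093 -0.209 -0.528] from [ 0.55 -0.13  0.3 ]
```

Call:
send_rows([
  [-0.003, -0.12, -0.02, 0.056, -0.05, -0.066],
  [-0.006, -0.25, -0.04, 0.112, -0.1, -0.133],
  [-0.01, -0.38, -0.06, 0.168, -0.15, -0.2],
  [-0.012, -0.5, -0.08, 0.224, -0.2, -0.266],
  [-0.015, -0.62, -0.1, 0.28, -0.25, -0.333],
  [-0.018, -0.75, -0.12, 0.336, -0.3, -0.4],
  [-0.02, -0.87, -0.13, 0.392, -0.35, -0.466],
  [-0.024, -0.97, -0.143, 0.448, -0.397, -0.532],
  [-0.024, -0.996, -0.143, 0.448, -0.397, -0.532],
  [-0.024, -0.996, -0.143, 0.448, -0.397, -0.532],
], grip=0.65)

```text
time_s: 37.25
position: [0.5504, -0.1281, 0.2973]
tcp_rot: [[0.468, 0.868, 0.167], [0.813, -0.497, 0.302], [0.345, -0.006, -0.939]]
force: [-0.4, 0.2, 0.0]
opening: 0.652
grasp_force: 0.0
```

Run:
```python
from h import *
im,P,C,o=measure('m12',verbose=False)
lying(P,(.636,.155))
s=readout.read_state(); print(s['joint_positions'].round(1),s['position'])
R=mat(17.8,-20); a=np.array([-.3057,.9521,0]); g=np.array([.6366,.1542,.024])+.038*a; t=g+.019*R[:,2]; print(t)
p1=np.array([.60,.04,.28]); R1=mat(5,0); plan(p1,R1); plan(t+[0,0,.12],R,src=(p1,R1)); plan(t,R,src=(t+[0,0,.12],R))
```

```text
top 628 [0.6361 0.1549] [97.4 43.2] -72.8 z [0.042 0.045]
scene 746 [0.6357 0.1535] [98.5 47. ] -73.1 z [0.041 0.043]
[-35.7  20.4  89.6  21.   73.5 -12.3] [ 0.54949166 -0.12971369  0.29710188]
[0.62696993 0.1841925  0.00614584]
plan [ 0.622 -0.165  0.303] [ 0.065 -0.219 -0.386] from [ 0.5495 -0.1297  0.2971]
plan [0.565 0.158 0.615] [-0.025 -0.221 -0.141] from [0.6  0.04 0.28]
plan [0.164 0.    0.451] [0. 0. 0.] from [0.627  0.1842 0.1261]
```

Call:
send_rows([
  [0.622, -0.165, 0.303, 0.065, -0.219, -0.386],
  [0.622, -0.165, 0.303, 0.065, -0.219, -0.386],
  [0.622, -0.165, 0.303, 0.065, -0.219, -0.386],
  [0.622, -0.165, 0.303, 0.065, -0.219, -0.386],
  [0.622, -0.165, 0.303, 0.065, -0.219, -0.386],
  [0.622, -0.165, 0.303, 0.065, -0.219, -0.386],
  [0.622, -0.165, 0.303, 0.065, -0.219, -0.386],
])

```text
time_s: 38.05
position: [0.5998, 0.0386, 0.2804]
tcp_rot: [[-0.084, 0.996, 0.0], [0.996, 0.084, -0.002], [-0.002, 0.0, -1.0]]
force: [-0.4, -0.7, 0.4]
opening: 0.65
grasp_force: 0.0
```

Call:
send_rows([
  [0.14, 0.04, 0.15, -0.007, -0.055, -0.035],
  [0.28, 0.08, 0.3, -0.013, -0.11, -0.07],
  [0.42, 0.12, 0.45, -0.02, -0.165, -0.105],
  [0.52, 0.15, 0.56, -0.025, -0.221, -0.141],
  [0.565, 0.158, 0.615, -0.025, -0.221, -0.141],
  [0.565, 0.158, 0.615, -0.025, -0.221, -0.141],
  [0.565, 0.158, 0.615, -0.025, -0.221, -0.141],
])

```text
time_s: 38.75
position: [0.6286, 0.1808, 0.128]
tcp_rot: [[-0.284, 0.953, 0.106], [0.895, 0.303, -0.328], [-0.345, 0.002, -0.939]]
force: [0.1, -0.2, 0.2]
opening: 0.649
grasp_force: 0.0
```

Run:
```python
from h import *
s=readout.read_state(); print(s['joint_positions'].round(1),s['position'])
im,P,C,o=measure(verbose=False); lying(P,(.636,.155))
plan([.6268,.1842,.0062],mat(17.6,-20))
```

```text
[ 15.5  40.4  82.2 -23.8  58.8  10.6] [0.62864334 0.18078487 0.12802969]
top 591 [0.6365 0.1534] [93.9 42.4] -71.5 z [0.042 0.045]
scene 743 [0.6367 0.1536] [98.6 43.9] -71.6 z [0.041 0.043]
plan [ 0.186 -0.008  0.457] [ 0.003  0.002 -0.001] from [0.6294 0.1806 0.1295]
```

Call:
send_rows([
  [0.05, -0.002, 0.12, 0, 0, 0],
  [0.1, -0.004, 0.24, 0, 0, 0],
  [0.14, -0.006, 0.34, 0, 0, 0],
  [0.165, -0.006, 0.41, 0, 0, 0],
  [0.178, -0.006, 0.44, 0, 0, 0],
  [0.183, -0.006, 0.453, 0, 0, 0],
  [0.183, -0.006, 0.453, 0, 0, 0],
])

```text
time_s: 39.55
position: [0.6263, 0.1862, 0.0061]
tcp_rot: [[-0.286, 0.952, 0.108], [0.894, 0.306, -0.328], [-0.345, 0.003, -0.939]]
force: [0.2, 1.2, 0.3]
opening: 0.649
grasp_force: 0.0
```

Call:
send_rows([
  [0, 0, 0, 0, 0, 0],
  [0, 0, 0, 0, 0, 0],
  [0, 0, 0, 0, 0, 0],
  [0, 0, 0, 0, 0, 0],
  [0, 0, 0, 0, 0, 0],
], grip=0)

```text
time_s: 40.05
position: [0.6256, 0.1867, 0.0059]
tcp_rot: [[-0.287, 0.952, 0.108], [0.894, 0.307, -0.328], [-0.345, 0.002, -0.939]]
force: [-1.0, 0.5, 3.9]
opening: 0.424
grasp_force: 30.0
```

Call:
send_rows([
  [-0.01, 0, -0.03, 0, 0, 0],
  [-0.035, 0, -0.1, 0, 0, 0],
  [-0.08, 0, -0.22, 0, 0, 0],
  [-0.13, 0, -0.36, 0, 0, 0],
  [-0.185, 0, -0.5, 0, 0, 0],
  [-0.24, 0, -0.65, 0, 0, 0],
  [-0.29, 0, -0.8, 0, 0, 0],
  [-0.34, 0, -0.93, 0, 0, 0],
  [-0.34, 0, -0.93, 0, 0, 0],
])

```text
time_s: 40.95
position: [0.6281, 0.1876, 0.2606]
tcp_rot: [[-0.283, 0.952, 0.12], [0.895, 0.307, -0.325], [-0.346, 0.015, -0.938]]
force: [1.0, 0.5, -1.4]
opening: 0.428
grasp_force: 30.0
```

Run:
```python
from h import *
s=readout.read_state(); print(s['joint_positions'].round(1),s['position'])
im,P,C,o=measure(verbose=False); lying(P,(.636,.155))
# stand it at about (.60,0): radial, tool towards +x -> phi=-90
p1=np.array([.60,.06,.27]); R1=mat(-36,25); plan(p1,R1)
p2=np.array([.60,.0,.25]); R2=mat(-90,70); plan(p2,R2,src=(p1,R1))
S=P['scene']; g=s['position']; b=S[(np.hypot(S[...,0]-g[0],S[...,1]-g[1])<.15)&(S[...,2]>.14)&(S[...,2]<.26)]; print(len(b))
```

```text
[ 16.1  31.7  75.9 -21.3  72.1   5. ] [0.6280882  0.1876078  0.26058945]
plan [-0.448 -0.249  0.095] [-0.024  0.462  0.612] from [0.6246 0.1869 0.2541]
plan [-0.21   0.141 -0.01 ] [-0.453  0.462  0.415] from [0.6  0.06 0.27]
197
```

Call:
send_rows([
  [-0.05, -0.03, 0.01, -0.003, 0.05, 0.07],
  [-0.1, -0.06, 0.02, -0.006, 0.105, 0.14],
  [-0.16, -0.09, 0.03, -0.01, 0.16, 0.21],
  [-0.22, -0.12, 0.045, -0.012, 0.21, 0.28],
  [-0.28, -0.155, 0.06, -0.015, 0.265, 0.35],
  [-0.34, -0.19, 0.07, -0.018, 0.32, 0.42],
  [-0.4, -0.22, 0.08, -0.02, 0.37, 0.49],
  [-0.448, -0.249, 0.095, -0.022, 0.42, 0.56],
  [-0.448, -0.249, 0.095, -0.024, 0.462, 0.612],
  [-0.448, -0.249, 0.095, -0.024, 0.462, 0.612],
  [-0.448, -0.249, 0.095, -0.024, 0.462, 0.612],
])

```text
time_s: 42.15
position: [0.5992, 0.0597, 0.2674]
tcp_rot: [[0.534, 0.81, 0.243], [0.735, -0.586, 0.34], [0.418, -0.003, -0.908]]
force: [-0.7, 0.5, -2.3]
opening: 0.43
grasp_force: 30.0
```

Call:
send_rows([
  [-0.02, 0.015, 0, -0.05, 0.05, 0.046],
  [-0.05, 0.03, 0, -0.1, 0.1, 0.092],
  [-0.07, 0.05, 0, -0.15, 0.154, 0.138],
  [-0.1, 0.065, 0, -0.2, 0.205, 0.184],
  [-0.12, 0.08, 0, -0.25, 0.256, 0.23],
  [-0.14, 0.1, -0.01, -0.3, 0.308, 0.276],
  [-0.17, 0.11, -0.01, -0.35, 0.36, 0.322],
  [-0.19, 0.13, -0.01, -0.4, 0.41, 0.368],
  [-0.21, 0.141, -0.01, -0.453, 0.462, 0.415],
  [-0.21, 0.141, -0.01, -0.453, 0.462, 0.415],
  [-0.21, 0.141, -0.01, -0.453, 0.462, 0.415],
])

```text
time_s: 43.25
position: [0.6015, 0.0003, 0.2492]
tcp_rot: [[0.346, 0.01, 0.938], [0.006, -1.0, 0.008], [0.938, 0.003, -0.346]]
force: [1.0, 2.1, -1.8]
opening: 0.426
grasp_force: 30.0
```

Run:
```python
from h import *
im,P,C,o=measure('m13',verbose=False)
s=readout.read_state(); print(s['joint_positions'].round(1),s['position'],s['tcp_rot'].round(3))
g=s['position']-.019*s['tcp_rot'][:,2]; print('grasp',g)
for n in P:
    S=P[n]; b=S[(np.hypot(S[...,0]-g[0],S[...,1]-g[1])<.06)&(S[...,2]>.12)&(S[...,2]<g[2]-.025)]
    if len(b)>20:
        print(n,len(b),np.percentile(b,[2,50,98],axis=0).round(3).tolist())
        for z in (.17,.185,.2,.215):
            q=b[abs(b[:,2]-z)<.0075]; print(z,len(q),np.percentile(q[:,:2],[5,95],axis=0).round(3).tolist() if len(q)>5 else '')
u,v=map(int,proj(C['scene'],g)); cv2.imwrite('pics/l1d.png',cv2.resize(im['scene'][v-60:v+80,max(0,u-90):u+90,::-1],None,fx=3.5,fy=3.5,interpolation=cv2.INTER_CUBIC))
```

```text
[-20.9  34.2 134.7 156.   58.9 -85.1] [0.59966814 0.00408    0.2455306 ] [[ 0.356  0.017  0.934]
 [ 0.005 -1.     0.017]
 [ 0.934 -0.001 -0.356]]
grasp [0.58191634 0.00376093 0.25229607]
top 23 [[0.566, -0.019, 0.187], [0.567, -0.004, 0.201], [0.567, 0.016, 0.227]]
0.17 0 
0.185 1 
0.2 17 [[0.566, -0.015], [0.567, 0.016]]
0.215 0 
scene 635 [[0.574, -0.019, 0.166], [0.605, 0.005, 0.197], [0.607, 0.022, 0.226]]
0.17 126 [[0.576, -0.017], [0.607, 0.022]]
0.185 147 [[0.576, -0.016], [0.606, 0.022]]
0.2 158 [[0.578, -0.017], [0.607, 0.022]]
0.215 159 [[0.585, -0.016], [0.607, 0.021]]
```

View pics/l1d.png

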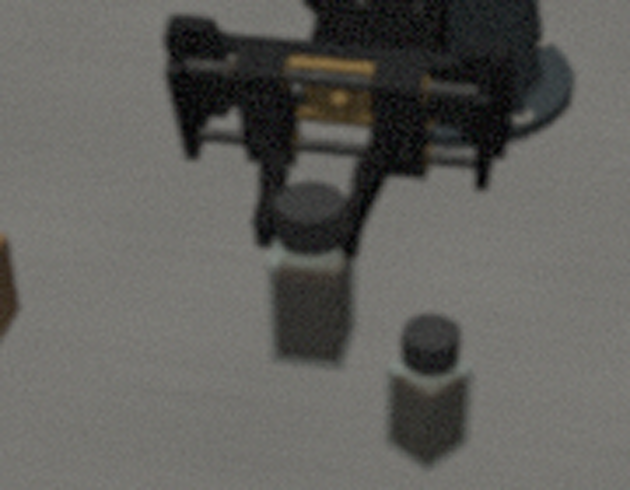

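The crop shows the second jar upright in the fingers (310,280), with the remaining standing jar at (430,390). I'll set it down on free worktop further out and regrasp it from above.

Call:
send_rows([
  [0.02, 0, 0.09, 0, 0, 0],
  [0.04, 0, 0.18, 0, 0, 0],
  [0.02, 0, 0.255, 0, 0, 0],
  [-0.08, 0, 0.3, 0, 0, 0],
  [-0.2, 0, 0.35, 0, 0, 0],
  [-0.32, 0, 0.395, 0, 0, 0],
  [-0.42, 0, 0.43, 0, 0, 0],
  [-0.475, 0, 0.455, 0, 0, 0],
  [-0.495, 0, 0.463, 0, 0, 0],
  [-0.505, 0, 0.467, 0, 0, 0],
  [-0.505, 0, 0.467, 0, 0, 0],
])

```text
time_s: 44.45
position: [0.6671, 0.0019, 0.0912]
tcp_rot: [[0.347, 0.015, 0.938], [0.006, -1.0, 0.013], [0.938, 0.001, -0.347]]
force: [0.4, 1.0, -2.2]
opening: 0.427
grasp_force: 30.0
```

Run:
```python
from h import *
im,P,C,o=measure('m14',verbose=False)
s=readout.read_state(); print(s['joint_positions'].round(1),s['position'],s['tcp_rot'].round(3))
g=s['position']-.019*s['tcp_rot'][:,2]; print('grasp',g)
S=P['scene']; b=S[(np.hypot(S[...,0]-g[0],S[...,1]-g[1])<.06)&(S[...,2]>.0)&(S[...,2]<g[2]-.025)]
for z in np.arange(.003,.07,.006):
    q=b[abs(b[:,2]-z)<.003]; print(z.round(3),len(q),np.percentile(q[:,:2],[5,95],axis=0).round(3).tolist() if len(q)>5 else '')
```

```text
[-17.3  58.5 125.  162.3  73.  -91.2] [0.66681784 0.00167163 0.09179718] [[ 0.346  0.014  0.938]
 [ 0.006 -1.     0.012]
 [ 0.938  0.002 -0.346]]
grasp [0.64899526 0.00143508 0.09837742]
0.003 481 [[0.609, -0.048], [0.698, 0.054]]
0.009 10 [[0.671, -0.017], [0.673, 0.013]]
0.015 40 [[0.648, -0.014], [0.675, 0.022]]
0.021 45 [[0.646, -0.016], [0.675, 0.021]]
0.027 49 [[0.641, -0.017], [0.675, 0.022]]
0.033 50 [[0.64, -0.016], [0.675, 0.021]]
0.039 44 [[0.646, -0.016], [0.674, 0.021]]
0.045 53 [[0.645, -0.015], [0.675, 0.021]]
0.051 44 [[0.647, -0.016], [0.674, 0.022]]
0.057 49 [[0.654, -0.016], [0.675, 0.021]]
0.063 46 [[0.668, -0.018], [0.674, 0.021]]
0.069 50 [[0.659, -0.017], [0.675, 0.021]]
```

Call:
send_rows([
  [-0.011, 0, 0.004, 0, 0, 0],
  [-0.02, 0, 0.007, 0, 0, 0],
  [-0.028, 0, 0.01, 0, 0, 0],
  [-0.034, 0, 0.013, 0, 0, 0],
  [-0.039, 0, 0.0145, 0, 0, 0],
  [-0.039, 0, 0.0145, 0, 0, 0],
])

```text
time_s: 45.15
position: [0.6669, 0.0015, 0.0823]
tcp_rot: [[0.342, 0.013, 0.939], [0.006, -1.0, 0.012], [0.94, 0.002, -0.342]]
force: [-3.1, 1.0, 5.9]
opening: 0.428
grasp_force: 30.0
```

Call:
send_rows([
  [0, 0, 0, 0, 0, 0],
  [0, 0, 0, 0, 0, 0],
  [0, 0, 0, 0, 0, 0],
  [0.03, 0, -0.011, 0, 0, 0],
  [0.09, 0, -0.033, 0, 0, 0],
  [0.2, 0, -0.074, 0, 0, 0],
  [0.36, 0, -0.13, 0, 0, 0],
  [0.52, 0, -0.19, 0, 0, 0],
  [0.6, 0, -0.22, 0, 0, 0],
  [0.6, 0, -0.22, 0, 0, 0],
], grip=0.62)

```text
time_s: 46.15
position: [0.6674, 0.0017, 0.245]
tcp_rot: [[0.341, 0.013, 0.94], [0.008, -1.0, 0.011], [0.94, 0.003, -0.341]]
force: [-0.1, 0.0, 0.2]
opening: 0.623
grasp_force: 0.0
```

Call:
send_rows([
  [0, 0, 0, 0, -0.776, 0],
  [0, 0, 0, 0, -0.776, 0],
  [0, 0, 0, 0, -0.776, 0],
  [0, 0, 0, 0, -0.776, 0],
  [0, 0, 0, 0, -0.776, 0],
  [0, 0, 0, 0, -0.776, 0],
  [0, 0, 0, 0, -0.776, 0],
  [0, 0, 0, 0, -0.776, 0],
  [0, 0, 0, 0, -0.776, 0],
  [0, 0, 0, 0, -0.776, 0],
])

```text
time_s: 47.15
position: [0.6685, 0.0161, 0.2382]
tcp_rot: [[0.816, 0.118, 0.566], [0.027, -0.986, 0.167], [0.578, -0.121, -0.807]]
force: [1.8, -0.2, -1.1]
opening: 0.618
grasp_force: 0.0
```

Run:
```python
from h import *
im,P,C,o=measure('m15',verbose=False)
for r in o:
    if r['kind']=='stand' or abs(r['rect'][1][0]-98)<4: print(r['kind'],r['cap'].round(3),[np.round(x,3) for x in r['rect']],r.get('tri',0))
s=readout.read_state(); print(s['joint_positions'].round(1),s['position'],s['tcp_rot'].round(3))
for n in P:
    S=P[n]
    for z in (.015,.03,.05,.085,.098):
        q=S[(np.hypot(S[...,0]-.65,S[...,1])<.05)&(abs(S[...,2]-z)<.005)]; print(n,z,len(q),np.percentile(q[:,:2],[4,96],axis=0).round(3).tolist() if len(q)>5 else '')
```

```text
lie [ 0.692 -0.3    0.051] [array([ 0.701, -0.293]), array([94.605, 23.298]), np.float64(64.116)] 0
stand [ 0.564 -0.377  0.104] [array([ 0.566, -0.376]), array([64.18 , 61.834]), np.float64(-38.173)] [ 0.56476314 -0.3800593   0.09789864]
stand [0.519 0.346 0.104] [array([0.519, 0.348]), array([56.403, 56.362]), np.float64(11.958)] [0.51904582 0.34716733 0.09854448]
stand [0.478 0.064 0.099] [array([0.477, 0.053]), array([45.063, 41.802]), np.float64(-32.452)] [0.47898253 0.05879088 0.09722703]
stand [ 0.423 -0.304  0.104] [array([ 0.424, -0.298]), array([67.153, 56.457]), np.float64(-8.919)] [ 0.42272468 -0.30650015  0.09869103]
stand [ 0.42  -0.373  0.104] [array([ 0.421, -0.368]), array([67.432, 58.266]), np.float64(-9.123)] [ 0.42030995 -0.37560845  0.09826681]
[-17.   24.  102.6  43.3  28.3  34.1] [0.67177263 0.01506738 0.24078535] [[ 0.811  0.12   0.573]
 [ 0.029 -0.986  0.165]
 [ 0.585 -0.117 -0.802]]
top 0.015 0 
top 0.03 0 
top 0.05 0 
top 0.085 0 
top 0.098 6 [[0.669, -0.002], [0.67, 0.008]]
scene 0.015 75 [[0.636, -0.018], [0.674, 0.022]]
scene 0.03 81 [[0.639, -0.017], [0.674, 0.021]]
scene 0.05 83 [[0.639, -0.016], [0.674, 0.021]]
scene 0.085 63 [[0.652, -0.014], [0.671, 0.019]]
scene 0.098 222 [[0.638, -0.015], [0.67, 0.017]]
```

Run:
```python
from h import *
plan([.653,.0025,.25],mat(-90,0))
```

```text
plan [-0.041  0.036 -0.081] [-0.097 -0.396  0.051] from [0.6718 0.0151 0.2408]
```

Call:
send_rows([
  [-0.041, 0.036, -0.081, -0.097, -0.396, 0.051],
  [-0.041, 0.036, -0.081, -0.097, -0.396, 0.051],
  [-0.041, 0.036, -0.081, -0.097, -0.396, 0.051],
  [-0.041, 0.036, -0.081, -0.097, -0.396, 0.051],
  [-0.041, 0.036, -0.081, -0.097, -0.396, 0.051],
  [-0.041, 0.036, -0.081, -0.097, -0.396, 0.051],
  [-0.041, 0.036, -0.081, -0.097, -0.396, 0.051],
  [-0.041, 0.036, -0.081, -0.097, -0.396, 0.051],
])

```text
time_s: 48.05
position: [0.6495, 0.0041, 0.2483]
tcp_rot: [[1.0, -0.0, -0.004], [-0.0, -1.0, 0.004], [-0.004, -0.004, -1.0]]
force: [0.1, -0.0, 0.1]
opening: 0.617
grasp_force: 0.0
```

Run:
```python
from h import *
s=readout.read_state(); print(s['joint_positions'].round(1))
im,P,C,o=measure(verbose=False)
S=P['scene']
for z in (.03,.05,.085,.098):
        q=S[(np.hypot(S[...,0]-.65,S[...,1])<.05)&(abs(S[...,2]-z)<.005)]; print(z,len(q),np.percentile(q[:,:2],[4,96],axis=0).round(3).tolist() if len(q)>5 else '')
plan([.653,.0025,.074],mat(-90,0))
```

```text
[-9.6 30.8 76.5  0.2 73.  80.4]
0.03 79 [[0.636, -0.019], [0.674, 0.021]]
0.05 81 [[0.644, -0.016], [0.675, 0.021]]
0.085 66 [[0.653, -0.016], [0.671, 0.019]]
0.098 219 [[0.637, -0.015], [0.669, 0.017]]
plan [0.015 0.006 0.701] [-0.002  0.002 -0.001] from [0.6499 0.0036 0.2493]
```

Call:
send_rows([
  [0.008, 0.005, 0.18, 0, 0, 0],
  [0.013, 0.005, 0.36, 0, 0, 0],
  [0.013, 0.005, 0.5, 0, 0, 0],
  [0.013, 0.005, 0.6, 0, 0, 0],
  [0.013, 0.005, 0.66, 0, 0, 0],
  [0.013, 0.005, 0.685, 0, 0, 0],
  [0.013, 0.005, 0.697, 0, 0, 0],
  [0.013, 0.005, 0.697, 0, 0, 0],
])

```text
time_s: 48.95
position: [0.6551, 0.0023, 0.0766]
tcp_rot: [[1.0, -0.001, 0.0], [-0.001, -1.0, 0.001], [0.0, -0.001, -1.0]]
force: [-0.9, 0.1, -0.3]
opening: 0.621
grasp_force: 0.0
```

Call:
send_rows([
  [0, 0, 0, 0, 0, 0],
  [0, 0, 0, 0, 0, 0],
  [0, 0, 0, 0, 0, 0],
  [0, 0, 0, 0, 0, 0],
  [0, 0, 0, 0, 0, 0],
  [0, 0, -0.05, 0, 0, 0],
  [0, 0, -0.15, 0, 0, 0],
  [0, 0, -0.3, 0, 0, 0],
  [0, 0, -0.45, 0, 0, 0],
  [0, 0, -0.6, 0, 0, 0],
  [0, 0, -0.64, 0, 0, 0],
  [0, 0, -0.64, 0, 0, 0],
], grip=0)

```text
time_s: 50.15
position: [0.6554, 0.0023, 0.2372]
tcp_rot: [[1.0, -0.001, 0.001], [-0.001, -1.0, 0.001], [0.001, -0.001, -1.0]]
force: [-1.0, 0.4, -2.1]
opening: 0.431
grasp_force: 30.3
```

Call:
send_rows([
  [-0.04, 0.14, 0, 0, 0, 0],
  [-0.08, 0.28, 0, 0, 0, 0],
  [-0.12, 0.42, 0, 0, 0, 0],
  [-0.16, 0.56, 0, 0, 0, 0],
  [-0.2, 0.7, 0, 0, 0, 0],
  [-0.24, 0.84, 0, 0, 0, 0],
  [-0.26, 0.95, 0, 0, 0, 0],
  [-0.26, 0.95, 0, 0, 0, 0],
])

```text
time_s: 50.95
position: [0.587, -0.2386, 0.232]
tcp_rot: [[1.0, -0.006, -0.007], [-0.006, -1.0, 0.002], [-0.007, -0.002, -1.0]]
force: [0.7, 0.2, -2.2]
opening: 0.427
grasp_force: 30.3
```

Call:
send_rows([
  [-0.04, 0.12, 0, 0, 0, 0.017],
  [-0.08, 0.22, 0, 0, 0, 0.017],
  [-0.1, 0.28, 0, 0, 0, 0.017],
  [-0.1, 0.297, 0, 0, 0, 0.017],
  [-0.1, 0.297, 0, 0, 0, 0.017],
  [-0.1, 0.297, 0, 0, 0, 0.017],
])

```text
time_s: 51.55
position: [0.5645, -0.3079, 0.2348]
tcp_rot: [[1.0, -0.027, -0.003], [-0.027, -1.0, 0.003], [-0.003, -0.003, -1.0]]
force: [1.5, -0.3, -2.7]
opening: 0.428
grasp_force: 30.3
```

Run:
```python
from h import *
im,P,C,o=measure(verbose=False)
s=readout.read_state(); g=s['position']; print(g)
for n in P:
    S=P[n]; b=S[(np.hypot(S[...,0]-g[0],S[...,1]-g[1])<.05)&(S[...,2]>.14)&(S[...,2]<g[2]-.008)]
    if len(b)>20: print(n,len(b),np.percentile(b,[3,50,97],axis=0).round(3).tolist())
plan([.5645,-.310,.085],mat(-91.5,0))
```

```text
[ 0.5646512  -0.30796162  0.2351927 ]
scene 770 [[0.547, -0.327, 0.162], [0.581, -0.297, 0.195], [0.584, -0.287, 0.226]]
plan [0.001 0.009 0.601] [-0.001  0.001 -0.   ] from [ 0.5647 -0.308   0.2352]
```

Call:
send_rows([
  [0, 0.006, 0.15, 0, 0, 0],
  [0, 0.006, 0.28, 0, 0, 0],
  [0, 0.006, 0.34, 0, 0, 0],
  [0, 0.006, 0.4, 0, 0, 0],
  [0, 0.006, 0.46, 0, 0, 0],
  [0, 0.006, 0.52, 0, 0, 0],
  [0, 0.006, 0.57, 0, 0, 0],
  [0, 0.006, 0.596, 0, 0, 0],
  [0, 0.006, 0.604, 0, 0, 0],
  [0, 0.006, 0.604, 0, 0, 0],
])

```text
time_s: 52.65
position: [0.5641, -0.3109, 0.0843]
tcp_rot: [[1.0, -0.028, -0.002], [-0.028, -1.0, 0.001], [-0.002, -0.001, -1.0]]
force: [-0.1, 1.5, -1.1]
opening: 0.428
grasp_force: 30.3
```

Call:
send_rows([
  [0, 0, 0, 0, 0, 0],
  [0, 0, 0, 0, 0, 0],
  [0, 0, 0, 0, 0, 0],
  [0, 0, -0.08, 0, 0, 0],
  [0, 0, -0.2, 0, 0, 0],
  [0, 0, -0.4, 0, 0, 0],
  [0, 0, -0.6, 0, 0, 0],
  [0, 0, -0.66, 0, 0, 0],
  [0, 0, -0.66, 0, 0, 0],
], grip=0.55)

```text
time_s: 53.55
position: [0.5661, -0.3123, 0.2541]
tcp_rot: [[1.0, -0.028, 0.005], [-0.028, -1.0, -0.005], [0.005, 0.005, -1.0]]
force: [-0.3, 1.1, -1.0]
opening: 0.548
grasp_force: 0.0
```

Call:
send_rows([
  [-0.18, -0.85, 0, 0, 0, 0],
  [-0.18, -0.85, 0, 0, 0, 0],
  [-0.18, -0.85, 0, 0, 0, 0],
  [-0.18, -0.85, 0, 0, 0, 0],
  [-0.18, -0.85, 0, 0, 0, 0],
  [-0.18, -0.85, 0, 0, 0, 0],
  [-0.18, -0.85, 0, 0, 0, 0],
])

```text
time_s: 54.25
position: [0.5253, -0.0976, 0.249]
tcp_rot: [[1.0, -0.027, -0.003], [-0.027, -1.0, 0.001], [-0.003, -0.001, -1.0]]
force: [0.1, -0.5, 0.6]
opening: 0.549
grasp_force: 0.0
```

Run:
```python
from h import *
im,P,C,o=measure('m16',verbose=False)
for r in o:
    if r['kind']=='stand' or abs(r['rect'][1][0]-98)<4: print(r['kind'],r['cap'].round(3),[np.round(x,3) for x in r['rect']],r.get('tri',0))
s=readout.read_state(); print(s['joint_positions'].round(1),s['position'])
for n in P:
    S=P[n]
    for z in (.03,.05,.085,.098):
        q=S[(np.hypot(S[...,0]-.476,S[...,1]-.054)<.045)&(abs(S[...,2]-z)<.006)]; print(n,z,len(q),(np.percentile(q[:,:2],[4,96],axis=0).round(3).tolist(),rect(q[:,:2])) if len(q)>5 else '')
```

```text
stand [ 0.564 -0.377  0.104] [array([ 0.567, -0.374]), array([62.91 , 59.485]), np.float64(-72.373)] [ 0.56490092 -0.38009115  0.09855734]
stand [ 0.561 -0.309  0.104] [array([ 0.558, -0.31 ]), array([64.222, 59.789]), np.float64(-61.035)] [ 0.56158901 -0.31125147  0.09916451]
stand [0.519 0.346 0.104] [array([0.52 , 0.348]), array([57.987, 56.533]), np.float64(11.377)] [0.51903941 0.34702144 0.09890771]
stand [0.475 0.054 0.099] [array([0.476, 0.053]), array([46.103, 43.339]), np.float64(-31.894)] [0.4753545 0.0535742 0.0929166]
stand [ 0.423 -0.304  0.104] [array([ 0.423, -0.299]), array([67.035, 56.789]), np.float64(-7.771)] [ 0.42270409 -0.30682073  0.09852196]
stand [ 0.42  -0.373  0.104] [array([ 0.421, -0.368]), array([66.954, 56.887]), np.float64(-6.802)] [ 0.42036679 -0.37545312  0.0982086 ]
[-22.6  21.5  93.1  -0.   65.5  69.1] [ 0.52573948 -0.0987248   0.24921175]
top 0.03 3 
top 0.05 2 
top 0.085 2 
top 0.098 206 ([[0.46, 0.039], [0.49, 0.069]], (array([0.47508154, 0.05401843]), array([34.70965576, 34.48071289]), -89.35500431060791))
scene 0.03 89 ([[0.475, 0.029], [0.502, 0.077]], (array([0.48971399, 0.05490293]), array([53.41358185, 27.98408127]), -80.4454517364502))
scene 0.05 97 ([[0.472, 0.029], [0.502, 0.079]], (array([0.48729486, 0.05625627]), array([55.7569809 , 30.65438461]), -74.88092422485352))
scene 0.085 73 ([[0.479, 0.034], [0.494, 0.07]], (array([0.4860007, 0.0522309]), array([36.5728302 , 18.16282654]), -89.61303362250328))
scene 0.098 160 ([[0.461, 0.037], [0.493, 0.068]], (array([0.47649908, 0.05198028]), array([36.44069672, 35.94731903]), 1.013107180595398))
```

Call:
send_rows([
  [-0.216, -0.601, 0, 0, 0, 0.339],
  [-0.216, -0.601, 0, 0, 0, 0.339],
  [-0.216, -0.601, 0, 0, 0, 0.339],
  [-0.216, -0.601, 0, 0, 0, 0.339],
  [-0.216, -0.601, 0, 0, 0, 0.339],
  [-0.216, -0.601, 0, 0, 0, 0.339],
  [-0.216, -0.601, 0, 0, 0, 0.339],
], grip=0.63)

```text
time_s: 55.05
position: [0.4766, 0.0529, 0.2499]
tcp_rot: [[0.847, -0.532, -0.001], [-0.532, -0.847, 0.001], [-0.001, 0.0, -1.0]]
force: [0.4, -0.6, 0.5]
opening: 0.63
grasp_force: 0.0
```

Call:
send_rows([
  [0, 0, 0.18, 0, 0, 0],
  [0, 0, 0.36, 0, 0, 0],
  [0, 0, 0.5, 0, 0, 0],
  [0, 0, 0.6, 0, 0, 0],
  [0, 0, 0.66, 0, 0, 0],
  [0, 0, 0.685, 0, 0, 0],
  [0, 0, 0.697, 0, 0, 0],
  [0, 0, 0.697, 0, 0, 0],
])

```text
time_s: 55.85
position: [0.4758, 0.054, 0.0758]
tcp_rot: [[0.847, -0.532, -0.001], [-0.532, -0.847, 0.001], [-0.002, -0.0, -1.0]]
force: [-0.6, -0.2, 0.2]
opening: 0.636
grasp_force: 0.0
```

Call:
send_rows([
  [0, 0, 0, 0, 0, 0],
  [0, 0, 0, 0, 0, 0],
  [0, 0, 0, 0, 0, 0],
  [0, 0, 0, 0, 0, 0],
  [0, 0, 0, 0, 0, 0],
  [0, 0, -0.05, 0, 0, 0],
  [0, 0, -0.15, 0, 0, 0],
  [0, 0, -0.3, 0, 0, 0],
  [0, 0, -0.45, 0, 0, 0],
  [0, 0, -0.6, 0, 0, 0],
  [0, 0, -0.7, 0, 0, 0],
  [0, 0, -0.7, 0, 0, 0],
], grip=0)

```text
time_s: 57.05
position: [0.4777, 0.0544, 0.2539]
tcp_rot: [[0.847, -0.531, 0.006], [-0.531, -0.847, 0.0], [0.005, -0.004, -1.0]]
force: [0.4, -0.5, -0.5]
opening: 0.424
grasp_force: 30.3
```

Run:
```python
from h import *
s=readout.read_state(); print(s['joint_positions'].round(1))
p1=np.array([.493,-.15,.25]); R1=mat(-91.5,0); plan(p1,R1); plan([.493,-.308,.25],R1,src=(p1,R1))
```

```text
[-6.900e+00  1.660e+01  1.002e+02  1.000e-01  6.290e+01  1.152e+02]
plan [0.486 0.66  0.016] [-0.001 -0.004 -0.34 ] from [0.4777 0.0544 0.2539]
plan [0.017 0.632 0.   ] [0. 0. 0.] from [ 0.493 -0.15   0.25 ]
```

Call:
send_rows([
  [0.09, 0.12, 0, 0, 0, -0.06],
  [0.18, 0.24, 0, 0, 0, -0.12],
  [0.27, 0.36, 0, 0, 0, -0.18],
  [0.36, 0.48, 0, 0, 0, -0.24],
  [0.43, 0.58, 0, 0, 0, -0.3],
  [0.486, 0.66, 0, 0, 0, -0.34],
  [0.486, 0.66, 0, 0, 0, -0.34],
])

```text
time_s: 57.75
position: [0.4903, -0.1526, 0.2484]
tcp_rot: [[1.0, -0.03, -0.004], [-0.03, -1.0, 0.001], [-0.004, -0.001, -1.0]]
force: [-0.1, -0.3, -2.1]
opening: 0.427
grasp_force: 30.3
```

Call:
send_rows([
  [0, 0.14, 0, 0, 0, 0],
  [0.01, 0.28, 0, 0, 0, 0],
  [0.017, 0.42, 0, 0, 0, 0],
  [0.017, 0.54, 0, 0, 0, 0],
  [0.017, 0.61, 0, 0, 0, 0],
  [0.017, 0.632, 0, 0, 0, 0],
  [0.017, 0.632, 0, 0, 0, 0],
  [0.017, 0.632, 0, 0, 0, 0],
])

```text
time_s: 58.55
position: [0.4904, -0.306, 0.2498]
tcp_rot: [[1.0, -0.026, -0.003], [-0.026, -1.0, 0.003], [-0.003, -0.003, -1.0]]
force: [-0.2, -0.8, -1.4]
opening: 0.422
grasp_force: 30.3
```

Run:
```python
from h import *
im,P,C,o=measure(verbose=False)
s=readout.read_state(); g=s['position']; print(g)
for n in P:
    S=P[n]; b=S[(np.hypot(S[...,0]-g[0],S[...,1]-g[1])<.05)&(S[...,2]>.14)&(S[...,2]<g[2]-.008)]
    if len(b)>20: print(n,len(b),np.percentile(b,[3,50,97],axis=0).round(3).tolist())
plan([.493,-.308,.084],mat(-91.5,0))
```

```text
[ 0.49068592 -0.3062036   0.25017966]
scene 733 [[0.476, -0.328, 0.177], [0.51, -0.296, 0.21], [0.514, -0.286, 0.241]]
plan [0.011 0.008 0.665] [-0.001  0.002  0.001] from [ 0.4907 -0.3062  0.2502]
```

Call:
send_rows([
  [0.004, 0.004, 0.16, 0, 0, 0],
  [0.004, 0.004, 0.32, 0, 0, 0],
  [0.004, 0.004, 0.39, 0, 0, 0],
  [0.004, 0.004, 0.45, 0, 0, 0],
  [0.004, 0.004, 0.51, 0, 0, 0],
  [0.004, 0.004, 0.57, 0, 0, 0],
  [0.004, 0.004, 0.625, 0, 0, 0],
  [0.004, 0.004, 0.655, 0, 0, 0],
  [0.004, 0.004, 0.668, 0, 0, 0],
  [0.004, 0.004, 0.668, 0, 0, 0],
])

```text
time_s: 59.65
position: [0.4914, -0.3086, 0.0831]
tcp_rot: [[1.0, -0.026, -0.002], [-0.026, -1.0, 0.001], [-0.002, -0.001, -1.0]]
force: [-0.3, -0.4, -1.0]
opening: 0.427
grasp_force: 30.3
```

Call:
send_rows([
  [0, 0, 0, 0, 0, 0],
  [0, 0, 0, 0, 0, 0],
  [0, 0, 0, 0, 0, 0],
  [0, 0, -0.08, 0, 0, 0],
  [0, 0, -0.2, 0, 0, 0],
  [0, 0, -0.4, 0, 0, 0],
  [0, 0, -0.6, 0, 0, 0],
  [0, 0, -0.7, 0, 0, 0],
  [0, 0, -0.7, 0, 0, 0],
], grip=0.57)

```text
time_s: 60.55
position: [0.494, -0.311, 0.2638]
tcp_rot: [[1.0, -0.026, 0.007], [-0.026, -1.0, -0.007], [0.007, 0.007, -1.0]]
force: [0.6, -0.7, 0.4]
opening: 0.567
grasp_force: 0.0
```

Call:
send_rows([
  [0, -0.95, -0.1, 0, 0, 0],
  [0, -0.95, -0.1, 0, 0, 0],
  [0, -0.95, -0.1, 0, 0, 0],
  [0, -0.95, -0.1, 0, 0, 0],
  [0, -0.95, -0.1, 0, 0, 0],
  [0, -0.95, -0.1, 0, 0, 0],
  [0, -0.95, -0.1, 0, 0, 0],
])

```text
time_s: 61.25
position: [0.4975, -0.0708, 0.2828]
tcp_rot: [[1.0, -0.024, -0.003], [-0.024, -1.0, 0.001], [-0.003, -0.001, -1.0]]
force: [0.1, -0.6, -0.2]
opening: 0.569
grasp_force: 0.0
```

Run:
```python
from h import *
im,P,C,o=measure('m17',verbose=False)
for r in o:
    if r['kind']=='stand': print(r['cap'].round(3),r.get('tri',0))
T=P['top']; m=((T[...,2]>.022)&(T[...,0]>.6)&(T[...,0]<.9)&(abs(T[...,1])<.45)).astype(np.uint8)
n,l,st,ce=cv2.connectedComponentsWithStats(m)
for i in range(1,n):
    if st[i,4]>60:
        b=T[l==i]; z=b[:,2].max(); r=rect(b[b[:,2]>.5*z][:,:2]); print(ce[i].round(),z.round(3),r[0].round(3),r[1].round(0))
cv2.imwrite('pics/fin.png',im['scene'][100:380,100:580,::-1])
```

```text
[ 0.564 -0.377  0.104] [ 0.56467326 -0.38007772  0.09809133]
[ 0.561 -0.308  0.104] [ 0.56165962 -0.31127317  0.09919423]
[0.519 0.346 0.104] [0.51875483 0.34745716 0.09843532]
[ 0.492 -0.307  0.104] [ 0.4923067  -0.30955584  0.09886403]
[ 0.423 -0.304  0.104] [ 0.42273606 -0.30676706  0.09891001]
[ 0.42  -0.373  0.104] [ 0.42023978 -0.37544703  0.09847113]
[235. 185.] 0.105 [0.769 0.181] [93. 88.]
[322. 181.] 0.051 [ 0.783 -0.032] [78. 71.]
[393. 185.] 0.185 [ 0.759 -0.199] [50. 47.]
[175. 204.] 0.082 [0.72  0.323] [83. 82.]
[440. 203.] 0.102 [ 0.725 -0.312] [107.  82.]
[285. 199.] 0.034 [0.736 0.058] [57. 56.]
```

View pics/fin.png

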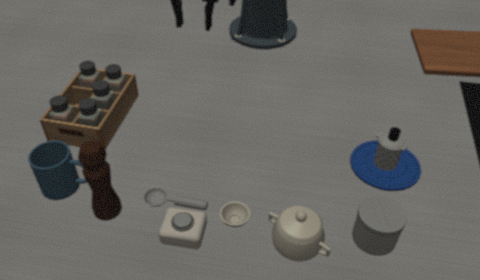

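The final view shows all five jars upright in the crate (caps around 60–115, 70–108) and the infuser standing on the trivet (390,150). All the cap tops are at 104 mm and within about 5 mm of their cell centres. The other things are where they were, so I'm handing in.

```bash
python3 -c "
from rig import ticket
print(ticket.hand_in())"
```

```text
the job is handed in; nothing more can be done
None
```

All five spice jars stand upright, one to a cell, in the crate, the infuser stands on the blue trivet, and the other things are where they started; I handed the job in at about 61 s, but no verdict came back.

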